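Switch off the tempering console and rock out its plug-in module

TASK

Switch the heating off by pressing the round stop key of the key box all the way down, so that the latched square key pops up. Then take hold of the black plug-in module on the sloping console panel and rock it gently from side to side, several times, until its pins come free: do not yank it, or its sprung socket is pulled up with it. Set the module down gently, standing upright on its pins, in the small low steel pan, and leave everything else on the bench where it is.

Things in the scene. Friction and masses are not known exactly. Their poses are not given: they have to be found in the camera images.
- stop_key (a joint): Travel of the round stop key, m: 0 standing up, 0.007 fully down; it starts up. It is interlocked with the latched square key: pushing the one down lifts the other by as much, and both stay where they are left. Pushing takes about 4 to 5 N until the end stop.
- heat_key (a joint): Travel of the latched square key, m: 0 up, 0.007 down. It starts down, its top 7 mm lower than the other two keys'.
- stir_key (a joint): Travel of the other square key, m: 0 up, 0.007 down. It only springs back when pushed; not needed.
- stop_key_top (a point): Centre of the top face of the round white key (28 mm across). Its z axis points up; it is pushed straight down. When up its top stands 14 mm above the key surround.
- heat_key_top (a point): Centre of the top face of the latched square white key (24 x 24 mm).
- stir_key_top (a point): Centre of the top face of the other square white key (24 x 24 mm).
- keybox: Flat aluminium key box 90 x 140 x 40 mm, fixed; origin under its centre. On its top the three keys stand in a row along its y axis, 38 mm apart, in any order. Surrounds 34 mm square, 6 mm high.
- console: Fixed aluminium wedge, 132 mm deep (x), 220 wide (y), 30 high in front, 100 at the back; origin under its centre. Its panel leans 28 degrees and faces its -x, away from the robot. A 10 mm guard rail runs along y at x = 12, z = 178 mm, on bars at y = -104 and 104: it bars a straight-down approach to the module, so come along the module's axis. Fittings 14 mm high lie 72 mm or more beside the socket.
- socket_seat (a point): Top of the socket, 16 mm above the middle of the panel; the module's underside rests here. z: the panel's normal (28 degrees off vertical, leaning away from the robot), y: level across, x: up the slope. Block 38 x 56 mm. Its contacts hold the +y pair and the -y pair of pins by 14 to 20 N of friction each: a straight pull would take about 34 N.
- socket (a joint): How far the whole socket has been pulled up out of the panel along its normal, m. A spring holds it at 0 against pulls up to 18 N; above that it lifts by 1 mm per N. It must never exceed 0.003.
- module: Black module, shell 34 (x) x 40 (y) x 44 (z) mm, 0.12 kg; origin: centre of the shell's underside, z out of its top. Four pins reach 12 mm below, at x +-7, y +-13 mm. Grip it across y and rock it about its x axis, 0.12 to 0.16 rad to each side, each stroke turning about a line 7 mm off centre on the side going down: that walks it up about 2 mm a stroke. Free after rising 11 mm.
- module_top (a point): Centre of the module's top face, 44 mm above its underside.
- pan: Fixed low steel pan, open on top, 176 (x) x 162 (y) x 40 mm outside, walls and floor 3 mm; origin under its centre.
- pan_in (a point): Centre of the pan's inner floor, z up.
- choc_slab: Bystander: dark chocolate slab 60 x 120 x 12 mm, loose.
- spatula: Bystander: spatula 265 mm long, 12 mm high, lying, loose.
- bean_jar: Bystander: glass jar, 70 mm across, 100 mm high, loose.
- steel_cup: Bystander: steel cup, 72 mm across, 70 mm high, loose.
- white_bowl: Bystander: white bowl, 100 mm across, 45 mm high, loose.
- scraper: Bystander: flat bench scraper about 125 x 85 mm, 13 mm high, loose.
Not all that is in view belongs to the job. Leave any pink, purple or turquoise look-alike of the module alone.

How it is judged (in metres and radians):
On the way, in this order (a step that is already met when the one before it is completed fails the run):
1. the stop key is down and the latched square key has popped up, the module still plugged in (value of joint stop_key above 0.0055 m and value of joint heat_key below 0.0015 m and distance between module and socket_seat below 0.004 m), for 0.1 s.
2. the module, still in its socket, is rocked to its +y side (angle between the z axis of module and the z axis of socket_seat, either way round above 0.06 rad and y of module_top in the frame of socket_seat above 0.002 m and z of module in the frame of socket_seat below 0.0125 m), for 0.02 s.
3. the module, still in its socket, is rocked to its -y side (angle between the z axis of module and the z axis of socket_seat, either way round above 0.06 rad and y of module_top in the frame of socket_seat below -0.002 m and z of module in the frame of socket_seat below 0.0125 m), for 0.02 s.
4. the module is free of its socket (distance between module and socket_seat above 0.03 m), for 0.1 s.
At the end, for the whole second after the job is handed in: The stop key is down (over 5.5 of 7 mm) and the square key that was latched is up (within 1.5 mm); the module stands on its pins on the pan's floor, upright within 0.12 rad and at rest (value of joint stop_key above 0.0055 m and value of joint heat_key below 0.0015 m and x of module in the frame of pan_in between -0.07 and 0.07 m and y of module in the frame of pan_in between -0.065 and 0.065 m and z of module in the frame of pan_in between 0.009 and 0.015 m and angle between module's own z axis and vertical below 0.12 rad and linear speed of module below 0.02 m/s and angular speed of module below 0.2 rad/s); the robot touches nothing.
It fails at once if the module is yanked: its socket is pulled more than 3 mm up out of the panel (value of joint socket above 0.003 m).
It fails at once if the module is dropped or slammed into the pan (faster than 0.6 m/s close above its floor) (horizontal distance between module and pan_in below 0.1 m and z of module in the frame of pan_in below 0.06 m and linear speed of module above 0.6 m/s).
It fails at once if a bystander is pushed more than 40 mm (distance of any of choc_slab, spatula, bean_jar, steel_cup, white_bowl, scraper from where it was at the start of the episode above 0.04 m).
It also fails if it takes over 72 s, if anything falls off the work surface, if the arm or the gripper's body presses on something with over 40 N, if the wrist force passes 120 N, or if a joint passes its speed limit or range.

ROBOT

A 7-joint arm with a two-finger parallel gripper is mounted at the origin on the work surface. World frame = base frame: x ahead of the robot, y to its left, z up, the work surface at z = 0. Lengths are in mm, angles in rad, forces in N, time in s.
With the tool pointing down it reaches from about 425 to 1025 mm from the base axis. Payload 3.6 kg.
Tool frame: the origin (TCP) lies on the centre line of the jaws, within the pads' length; the fingertips stand 8 mm ahead of it and the grasp point (between the pads) lies 11 mm behind it; y points along the fingers, x is the direction in which the jaws open and shut, and the axes are right-handed (so a half turn about y gives the same grasp; the last joint's range is limited). The gripper opens to 85 mm and grips with 20 to 120 N. Pads are 22 mm wide; open, the fingers measure 114 mm over their backs; the gripper's body (76 mm by 85 mm) begins 54 mm behind the grasp point. The pads swing forward as they close: fully open they stand 13 mm farther back than shut.
Start: joints at [-1.196, 0.591, 0.048, 1.609, -0.033, 0.943, -0.034], TCP at [326.916, 647.113, 207.702] pointing down, gripper open.
Joint ranges: [-2.69, 2.69], [-0.47, 2.24], [-1.27, 1.36], [0.19, 2.51], [-1.53, 4.68], [0.08, 2.07], [-3.09, 3.09]. Speed limits (rad/s): [2.57, 2.57, 3.14, 3.14, 3.14, 3.14, 3.14].

INTERFACE

Orientations are given as [roll, pitch, yaw] about the fixed x, y, z axes, in that order (R = Rz(yaw) Ry(pitch) Rx(roll)).
In Python, from plant import arm gives the robot as it stands. The module is installed in compiled form; this text tells all that it offers.
- The arm moves only by the shell command python3 -m jog 'ROWS' [FORCE]. ROWS is JSON, one flat list of numbers, 7 for each row, row after row: the finger opening in cm, from 0 to 8.54, then the shift along the tool's x, y, z in cm, then the turn, a rotation vector about the tool's x, y, z in rad. A call has 1 to 12 rows; each row is the pose to reach, as a shift and turn from the pose commanded when the call began, along the tool's axes at that moment; what a row does not reach only later rows make up. A row lasts 1/8 s, in which the tool goes at most 62.5 mm and 10.7 degrees, less where a joint would pass 70% of its speed; a pose out of reach is approached as far as the arm can. A call with a gripper value outside its range is refused whole. The fingers move at their own pace and stop on an object; FORCE is the grip in N (left out, the last holds). Time passes only in rows, so rows that repeat a pose let the fingers close. It gives the time, the measured TCP pose, the force and the opening at its end, in the units of the state.
- arm.read_state(): the state, without advancing time (a new reading comes with each control period).
- arm.camera(name): name is "scene" or "top" or "wrist"; returns the picture (420x560x3 uint8, blue, green, red); there is no depth.
- arm.camera_info(name): a dict with "fx", "fy", "cx", "cy" (pixels), "k1" (the pictures are not rectified: a ray, as slopes to the right and down, at radius r is drawn at 1 + k1 r^2 times it, then the intrinsics apply), "R" (3x3) and "t" (3): a world point X has camera coordinates R X + t; the wrist camera has in their place "tool_from_camera" (4x4, takes a point from camera to tool coordinates, whose origin is the TCP and whose axes are the tool frame's). Camera axes: x right, y down, z forward; pixel columns grow to the right and rows downward; lengths in mm; the calibration is good to about 2 mm. A picture is of the moment at which its call begins: read the wrist's pose just before it. camera_info takes no time and is no camera call.
- arm.close_job(): hands the job in, once; it reports no verdict.
Trained networks look in the newest picture that a camera, given by its name, has taken for a name from the list of things; names that differ only in an ending like _2 or _b are one class to them, and where a whole thing is asked for, a point or a joint stands for the part that bears it (a point fixed in the world has none). Each returns a list of dicts, best first, with "confidence" (0 to 1); they miss things now and then, are a little off and sometimes report something else, mostly with a low value. They report only what shows in the picture. A call takes as long as a camera call. They do not tell look-alikes from the thing itself.
- arm.search_frame(name, camera): "at" ([x, y, z] in mm, in the coordinates of the camera as it stood for that picture, good to about 4 mm: the middle of the surface that is visible of it).
- arm.cut_out(name, camera): "region" (420x560 bool, what is visible of it).
The state is a dict: "clock": time; "joint_positions": joint angles; "qvel": joint speeds; "effort": joint torques, N m; "eef_pos": TCP position; "ee_rot": TCP orientation; "force": force on the tool from outside, world axes, zero at the start; "wrist_torque": the same for the moment, N m; "grip_width": opening from 0.0 (shut) to 1.0 (fully open).
Only numpy, scipy, OpenCV 4.12 (cv2) and the standard library are available. Lean on these libraries where they do the work, as an engineer would, in place of code of your own. Each camera call takes 0.05 s, during which the arm holds its last target.

## Working session

There is one attempt and no reset: what is moved stays moved. The work goes in short steps, Python scripts to look and compute and a shell command to move; the robot and the scene stay as the last step left them, time stands still between calls to the robot, and variables do not carry over. Pictures are saved under pics/ and viewed, and the job is handed in when it is done.

```bash
ls; mkdir -p pics; python3 - <<'E'
from plant import arm
import cv2
s=arm.read_state(); print(s)
for n in ("scene","top","wrist"):
    im=arm.camera(n); cv2.imwrite(f"pics/{n}0.png",im)
    print(n,arm.camera_info(n))
E
```

```text
pics
{'clock': 0.0, 'joint_positions': array([-1.19650417,  0.59211698,  0.04830591,  1.60985419, -0.03327453,
        0.94266781, -0.03374607]), 'qvel': array([ 2.18942340e-04, -1.50300728e-03, -2.03479465e-05, -1.32886242e-03,
       -1.19306690e-03,  3.22232595e-04, -3.25699570e-04]), 'effort': array([ 3.00991278e-04, -5.48689842e+01,  1.54651903e+00, -1.98114198e+01,
        9.35842458e-03,  8.71646596e-03,  2.42178395e-06]), 'eef_pos': array([326.52192398, 646.31574141, 206.53076131]), 'ee_rot': array([-1.57094735,  0.00223694,  1.10304757]), 'force': array([-0.13229686, -0.62641813,  0.15161163]), 'wrist_torque': array([-0.03910585, -0.01856328, -0.05175992]), 'grip_width': 1.0023485824039677}
scene {'fx': 478.60287819559534, 'fy': 478.60287819559534, 'cx': 273.5439519376625, 'cy': 216.71328177566375, 'k1': 0.021964955771964965, 'R': array([[-0.63222766,  0.7747543 ,  0.00663061],
       [ 0.48762138,  0.40453814, -0.77367582],
       [-0.602091  , -0.48590603, -0.63354696]]), 't': array([ 363.42755909, -182.17422928, 1651.42447728])}
top {'fx': 486.96364517628507, 'fy': 486.96364517628507, 'cx': 278.6313164778088, 'cy': 202.20492912122555, 'k1': -0.07783125868917729, 'R': array([[ 5.25650078e-04, -9.99998046e-01,  1.90558918e-03],
       [-9.85762093e-01, -8.38580880e-04, -1.68143965e-01],
       [ 1.68145235e-01, -1.79007269e-03, -9.85760608e-01]]), 't': array([ -23.36171456,  553.0483547 , 1578.25777505])}
wrist {'fx': 297.7715137344577, 'fy': 297.7715137344577, 'cx': 279.7885514938707, 'cy': 205.97138599047267, 'k1': -0.05493201657199064, 'tool_from_camera': array([[ 9.99999533e-01,  4.49891908e-04,  8.55734004e-04,
        -4.02860440e-01],
       [-6.74383940e-04, -3.09625758e-01,  9.50858262e-01,
        -1.66912496e+02],
       [ 6.92740728e-04, -9.50858395e-01, -3.09625310e-01,
         7.92491092e+01],
       [ 0.00000000e+00,  0.00000000e+00,  0.00000000e+00,
         1.00000000e+00]])}
```

View pics/scene0.png

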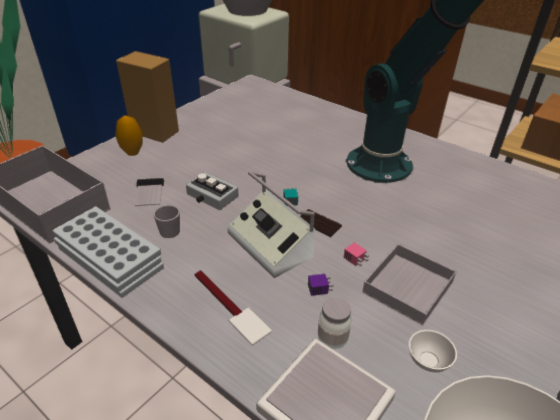

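View pics/top0.png

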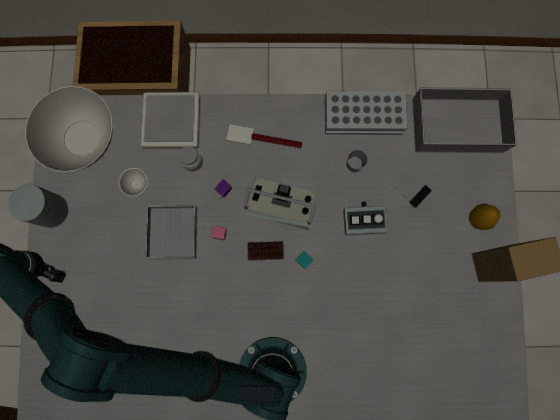

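View pics/wrist0.png

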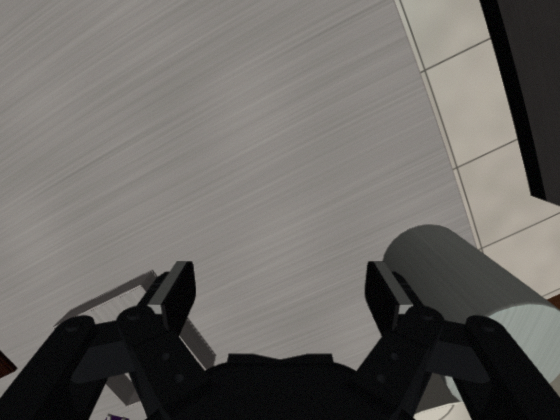

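```bash
cat > h.py <<'E'
import numpy as np, cv2
from scipy.spatial.transform import Rotation as Ro
from plant import arm
def tool(s=None):
    s=s or arm.read_state()
    T=np.eye(4);T[:3,:3]=Ro.from_euler('xyz',s['ee_rot']).as_matrix();T[:3,3]=s['eef_pos'];return T
def c2w(n,T=None):
    i=arm.camera_info(n);M=np.eye(4)
    if n=='wrist': return T@np.array(i['tool_from_camera'])
    M[:3,:3]=i['R'];M[:3,3]=i['t'];return np.linalg.inv(M)
def proj(n,X,T=None):
    i=arm.camera_info(n);X=np.atleast_2d(X);C=np.linalg.inv(c2w(n,T))
    p=X@C[:3,:3].T+C[:3,3];s=p[:,:2]/p[:,2:];r2=(s**2).sum(1,keepdims=True);s=s*(1+i['k1']*r2)
    return s*[i['fx'],i['fy']]+[i['cx'],i['cy']]
def ray(n,uv,T=None):
    i=arm.camera_info(n);d=(np.array(uv,float)-[i['cx'],i['cy']])/[i['fx'],i['fy']];s=d.copy()
    for _ in range(20): s=d/(1+i['k1']*(s@s))
    M=c2w(n,T);v=M[:3,:3]@np.r_[s,1];return M[:3,3],v/np.linalg.norm(v)
def tri(rays):
    A=np.zeros((3,3));b=np.zeros(3)
    for o,v in rays:
        P=np.eye(3)-np.outer(v,v);A+=P;b+=P@o
    X=np.linalg.solve(A,b);return X,[np.linalg.norm((np.eye(3)-np.outer(v,v))@(X-o)) for o,v in rays]
def onz(n,uv,z,T=None):
    o,v=ray(n,uv,T);return o+v*(z-o[2])/v[2]
def find(name,n,T=None):
    return [(round(d['confidence'],2),(c2w(n,T)@np.r_[d['at'],1])[:3].round(1)) for d in arm.search_frame(name,n)]
E
python3 - <<'E'
from h import *
for nm in ["stop_key_top","heat_key_top","keybox","console","module","pan"]:
    for c in("top","scene"):
        print(nm,c,find(nm,c)[:4])
for nm in ["choc_slab","spatula","bean_jar","steel_cup","white_bowl","scraper"]:
    print(nm,find(nm,"top")[:2])
print(arm.read_state()['clock'])
for c in("top","scene"):
    im=cv2.imread(f"pics/{c}0.png")
    u,v,w=(215,140,200) if c=="top" else (170,150,180)
    cr=im[v:v+140,u:u+w]
    cv2.imwrite(f"pics/{c}0z.png",cv2.resize(cr,None,fx=4,fy=4,interpolation=cv2.INTER_CUBIC))
E
```

```text
stop_key_top top []
stop_key_top scene [(0.54, array([797.9,  89.1,  10.6])), (0.37, array([ 501.5, -347.6,   58.4])), (0.21, array([ 497.6, -270.1,   51.6]))]
heat_key_top top [(0.49, array([ 490.4, -274.9,   55.4]))]
heat_key_top scene [(0.61, array([ 495.4, -271.7,   50.8])), (0.55, array([4.455e+02, 3.373e+02, 1.000e-01])), (0.17, array([721.2, 286. ,  76.1]))]
keybox top [(0.78, array([ 488.6, -309.3,   42.4])), (0.35, array([629.6, 479.4,  27.6]))]
keybox scene [(0.86, array([ 526.5, -286.3,   38.9]))]
console top [(0.92, array([534.7, -25.5,  83. ]))]
console scene [(0.74, array([584.9, -22.3, 111.6])), (0.59, array([565.8,   2.5,  63.1]))]
module top [(0.62, array([576.4, -35.2, 120.2])), (0.59, array([603.2, 167.3,  32.7])), (0.59, array([448. , 180.4,  37.4])), (0.46, array([ 363.6, -103.6,   33. ]))]
module scene [(0.85, array([587.3, -20.5, 111.8])), (0.69, array([613.6, 172. ,  27.9])), (0.6, array([467.5, 187.6,  30.2])), (0.55, array([ 619. , -473.7,    9.8]))]
pan top [(0.85, array([459.6, 340.9,   3. ]))]
pan scene [(0.87, array([442.7, 336.5,   1.1]))]
choc_slab [(0.94, array([395.6,  19.5,  12.4]))]
spatula [(0.61, array([785.4,  79.4,  11.1]))]
bean_jar [(0.55, array([689.9, 265.3, 104.4])), (0.42, array([460.2, 341.4,   2.7]))]
steel_cup [(0.86, array([ 705.9, -286. ,   32.4])), (0.22, array([574.6, -39.8, 118.6]))]
white_bowl [(0.79, array([630.5, 482.7,  28.8]))]
scraper [(0.63, array([ 615.5, -473.8,    4.4]))]
1.05
```

View pics/scene0z.png

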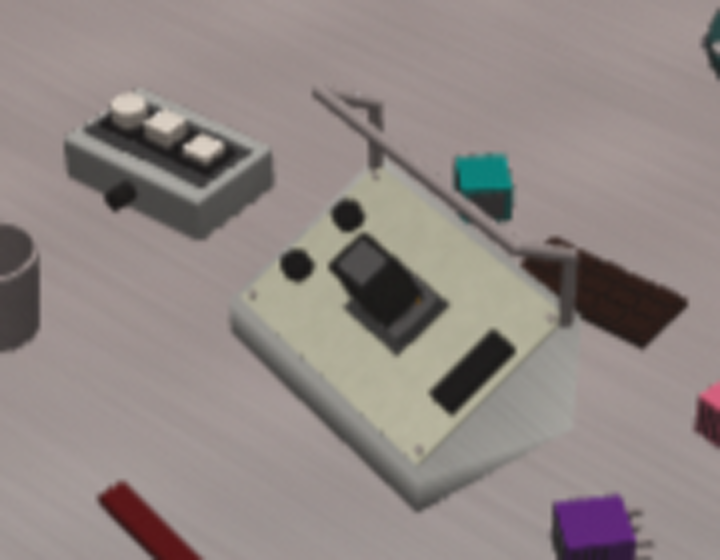

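View pics/top0z.png

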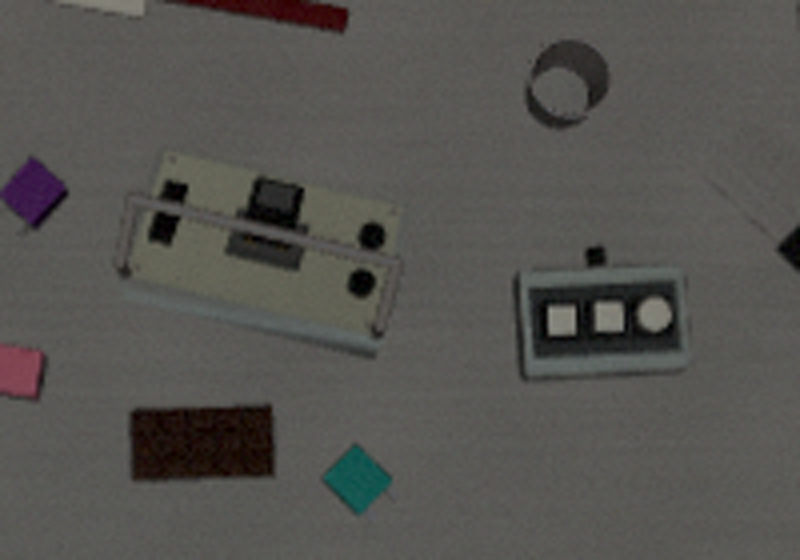

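```bash
python3 - <<'E'
from h import *
z=lambda c,u,v:((215+u/4,140+v/4) if c=="top" else (170+u/4,150+v/4))
T=lambda a,b:tri([ray("top",z("top",*a)),ray("scene",z("scene",*b))])
print("round",T((655,314),(128,103)))
print("mid",T((610,317),(166,126)))
print("heat",T((562,321),(204,149)))
print("modtop",T((281,196),(364,263)))
print("turq",T((357,479),(483,172)))
# rail ends
print("rail L(+y)",T((132,202),(572,255)),"rail R",T((398,262),(318,92)))
E
```

```text
round (array([ 496.05673388, -353.30909556,   57.28914924]), [np.float64(1.241184448869406), np.float64(1.2411844488694197)])
mid (array([ 493.77718796, -316.14059623,   51.2234684 ]), [np.float64(2.2066554800575586), np.float64(2.2066554800575817)])
heat (array([ 491.54716408, -277.39391634,   45.90085663]), [np.float64(1.6045622298671238), np.float64(1.6045622298670972)])
modtop (array([582.60297774, -41.28219887, 114.05776063]), [np.float64(3.4543868424711577), np.float64(3.4543868424711874)])
turq (array([ 362.18321256, -107.04678626,   30.85839454]), [np.float64(0.9852246201609842), np.float64(0.9852246201610033)])
rail L(+y) (array([558.79854286,  86.69592467, 174.37357736]), [np.float64(17.44738504058136), np.float64(17.44738504058147)]) rail R (array([ 520.0351547 , -131.63502251,  176.09116495]), [np.float64(1.3585976191572868), np.float64(1.3585976191572984)])
```

```bash
cat >> h.py <<'E'
def Rdown(yaw): return Ro.from_euler('xyz',[-np.pi/2,0,yaw]).as_matrix()
def delta(p,R):
    T=tool();d=T[:3,:3].T@(np.array(p)-T[:3,3])/10;w=Ro.from_matrix(T[:3,:3].T@R).as_rotvec()
    print("shift cm",d.round(2),"rot",w.round(3),"rows min",np.linalg.norm(d)/6.25,np.linalg.norm(w)/.187)
def st():
    s=arm.read_state();print(round(s['clock'],2),s['eef_pos'].round(1),s['ee_rot'].round(3),'F',s['force'].round(1),'g',round(float(s['grip_width']),3),'q',s['joint_positions'].round(2))
E
python3 - <<'E'
from h import *
delta((500,100,330),Rdown(0.15))
E
python3 -m jog '[8.5,0,-6,0,0,0,0, 8.5,0,-12,0,0,0,0]' 40
```

```text
shift cm [-41.03 -12.23 -40.12] rot [0.    0.953 0.   ] rows min 9.38761872721754 5.0964116503652495
clock: 1.3
eef_pos: [326.6, 646.6, 328.2]
ee_rot: [-1.571, 0.002, 1.103]
force: [0.4, 1.4, 0.1]
grip_width: 0.996
```

```bash
python3 -m jog '[8.5,-41,0,-40.1,0,0.95,0, 8.5,-41,0,-40.1,0,0.95,0, 8.5,-41,0,-40.1,0,0.95,0, 8.5,-41,0,-40.1,0,0.95,0, 8.5,-41,0,-40.1,0,0.95,0, 8.5,-41,0,-40.1,0,0.95,0, 8.5,-41,0,-40.1,0,0.95,0, 8.5,-41,0,-40.1,0,0.95,0, 8.5,-41,0,-40.1,0,0.95,0, 8.5,-41,0,-40.1,0,0.95,0]'
python3 - <<'E'
from h import *
T=tool();im=arm.camera("wrist");cv2.imwrite("pics/w1.png",im);st()
np.save("T1.npy",T)
print(find("module","wrist",T));print(find("console","wrist",T))
delta((498,-345,200),Rdown(-0.62))
E
```

```text
clock: 2.55
eef_pos: [501.0, 94.7, 328.4]
ee_rot: [-1.572, -0.001, 0.144]
force: [-0.5, -0.3, -0.6]
grip_width: 0.997
2.6 [500.9  96.  328.2] [-1.572e+00 -1.000e-03  1.460e-01] F [ 0.3 -0.1  0.7] g 0.994 q [-0.68  0.2   0.48  1.96 -0.1   1.01 -0.01]
[(0.74, array([366.1, -92.9,  33.6])), (0.64, array([575.3, -28.9, 114.3])), (0.61, array([603.8, 171.2,  34.5])), (0.55, array([455.8, 182.6,  32.8]))]
[(0.62, array([536.6,  -4. ,  85.6]))]
shift cm [ -6.97  12.74 -44.05] rot [-0.001  0.773 -0.   ] rows min 7.421514400620018 4.132230488903074
```

View pics/w1.png

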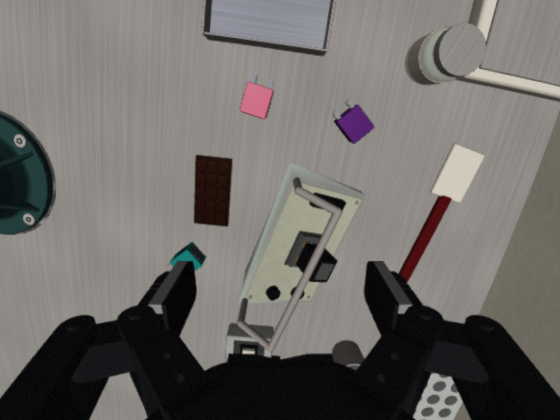

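```bash
python3 -m jog '[0,-7,0,-44,0,0.77,0, 0,-7,0,-44,0,0.77,0, 0,-7,0,-44,0,0.77,0, 0,-7,0,-44,0,0.77,0, 0,-7,0,-44,0,0.77,0, 0,-7,0,-44,0,0.77,0, 0,-7,0,-44,0,0.77,0, 0,-7,6,-44,0,0.77,0, 0,-7,12.7,-44,0,0.77,0, 0,-7,12.7,-44,0,0.77,0, 0,-7,12.7,-44,0,0.77,0]'
python3 - <<'E'
from h import *
T=tool();im=arm.camera("wrist");cv2.imwrite("pics/w2.png",im);st()
np.save("T2.npy",T)
for n in("stop_key_top","heat_key_top","keybox"):print(n,find(n,"wrist",T))
E
```

```text
clock: 4.08
eef_pos: [499.7, -344.4, 201.7]
ee_rot: [-1.57, -0.001, -0.614]
force: [-0.7, -0.3, 0.6]
grip_width: -0.001
4.12 [ 500.1 -345.4  202.9] [-1.57  -0.004 -0.615] F [0.5 0.5 0.9] g -0.006 q [ 0.07  0.53  0.66  1.91 -0.43  0.85  0.34]
stop_key_top [(0.92, array([ 499.5, -349.8,   63. ]))]
heat_key_top [(0.91, array([ 492. , -273.3,   53.1]))]
keybox [(0.93, array([ 507.4, -302.3,   45.1]))]
```

View pics/w2.png

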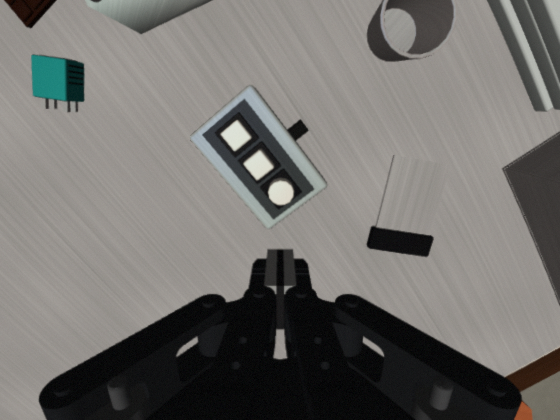

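```bash
python3 - <<'E'
from h import *
T=np.load("T2.npy")
im=cv2.imread("pics/w2.png");g=cv2.cvtColor(im,cv2.COLOR_BGR2GRAY)
m=np.zeros_like(g);m[100:215,200:320]=(g[100:215,200:320]>195)
n,l,s,c=cv2.connectedComponentsWithStats(m)
for i in range(1,n):
    if s[i][4]>100:
        print(c[i],s[i]); print(onz("wrist",c[i],60,T).round(1),onz("wrist",c[i],53,T).round(1))
r=ray("wrist",(281,192),T)
print(tri([r,ray("scene",(202,175.75)),ray("top",(378.75,218.5))]))
print(tri([r,ray("scene",(202,175.75))]), tri([r,ray("top",(378.75,218.5))]))
delta((497,-352,75),T[:3,:3])
E
```

```text
[235.2627907  135.25116279] [222 122  28  28 430]
[ 494.5 -274.1   60. ] [ 493.3 -274.    53. ]
[257.95377129 164.84184915] [245 152  27  27 411]
[ 495.3 -311.9   60. ] [ 494.2 -312.6   53. ]
[280.45673077 192.43990385] [269 182  24  22 416]
[ 497.3 -349.8   60. ] [ 496.2 -351.4   53. ]
(array([ 496.85170114, -351.95104864,   57.82804412]), [np.float64(1.8477272623465921), np.float64(0.9033964394616786), np.float64(2.192721054625031)])
(array([ 497.84558688, -349.74259971,   59.48059787]), [np.float64(0.2107329056305025), np.float64(0.21073290563058408)]) (array([ 497.18128057, -353.10590252,   53.80028014]), [np.float64(1.8898320119675105), np.float64(1.8898320119674314)])
shift cm [ 0.08 12.83 -0.66] rot [-0.    -0.002  0.003] rows min 2.055142276315165 0.02078097137400442
```

```bash
python3 -m jog '[0,0.05,6,-0.6,0,0,0, 0,0.05,12,-0.6,0,0,0, 0,0.05,12.6,-0.6,0,0,0, 0,0.05,12.6,-0.6,0,0,0]'
python3 - <<'E'
from h import *
T=tool();im=arm.camera("wrist");cv2.imwrite("pics/w3.png",im);st();cv2.imwrite("pics/s3.png",cv2.resize(arm.camera("scene")[140:230,150:300],None,fx=4,fy=4,interpolation=2))
E
```

```text
clock: 4.78
eef_pos: [495.9, -351.4, 76.5]
ee_rot: [-1.571, -0.003, -0.617]
force: [0.6, -0.2, 0.7]
grip_width: 0.001
4.83 [ 496.4 -352.    77.3] [-1.571 -0.005 -0.617] F [-0.5 -0.3 -0.2] g 0.001 q [ 0.18  0.68  0.52  1.99 -0.57  0.62  0.47]
```

View pics/w3.png

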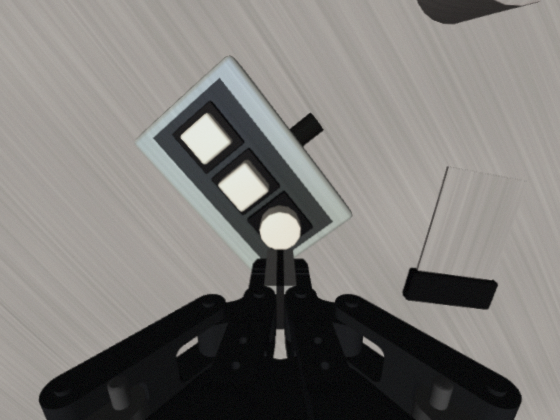

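View pics/s3.png

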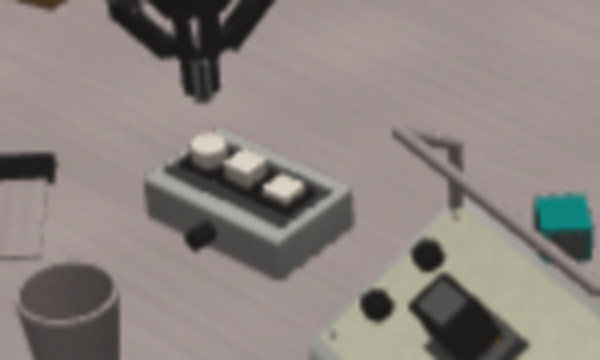

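```bash
python3 - <<'E'
from h import *
T2=np.load("T2.npy");T=tool()
im=cv2.imread("pics/w3.png");g=cv2.cvtColor(im,cv2.COLOR_BGR2GRAY)
m=np.zeros_like(g);m[100:250,160:320]=(g[100:250,160:320]>195)
n,l,s,c=cv2.connectedComponentsWithStats(m)
for i in range(1,n):
    if s[i][4]>100:
        print(c[i],s[i]); print(onz("wrist",c[i],60,T).round(1),onz("wrist",c[i],53,T).round(1))
print(tri([ray("wrist",(280.7,192),T2),ray("wrist",(280,228.5),T)]))
E
```

```text
[204.71405229 138.60539216] [ 182  115   47   48 1224]
[ 495.5 -274.9   60. ] [ 493.7 -274.5   53. ]
[242.39773716 187.15056571] [ 219  165   47   45 1149]
[ 495.7 -312.5   60. ] [ 493.9 -313.5   53. ]
[279.56073059 230.48219178] [ 260  213   40   36 1095]
[ 497.7 -350.6   60. ] [ 496.1 -353.    53. ]
(array([ 497.58883406, -350.67147145,   56.25057072]), [np.float64(0.42095152700420213), np.float64(0.42095152700417615)])
```

```bash
python3 -m jog '[0,0.02,0.6,0.1,0,0,0, 0,0.02,1.0,0.1,0,0,0, 0,0.02,1.2,0.1,0,0,0, 0,0.02,1.2,0.1,0,0,0]'; python3 -m jog '[0,0,0.2,0,0,0,0, 0,0,0.4,0,0,0,0, 0,0,0.4,0,0,0,0]'
```

```text
clock: 5.38
eef_pos: [495.4, -349.6, 62.6]
ee_rot: [-1.571, 0.0, -0.617]
force: [0.1, 0.8, 0.5]
grip_width: -0.001
clock: 5.75
eef_pos: [495.4, -349.6, 58.5]
ee_rot: [-1.571, 0.0, -0.617]
force: [0.1, 0.0, 0.8]
grip_width: 0.004
```

```bash
python3 - <<'E'
from h import *
T=tool();im=arm.camera("wrist");cv2.imwrite("pics/w4.png",im);st();cv2.imwrite("pics/s4.png",cv2.resize(arm.camera("scene")[140:230,150:300],None,fx=5,fy=5,interpolation=2))
E
```

```text
5.8 [ 495.4 -349.6   58.6] [-1.571  0.    -0.617] F [-0.2  1.1  0.9] g -0.0 q [ 0.2   0.7   0.5   1.99 -0.59  0.59  0.49]
```

View pics/w4.png

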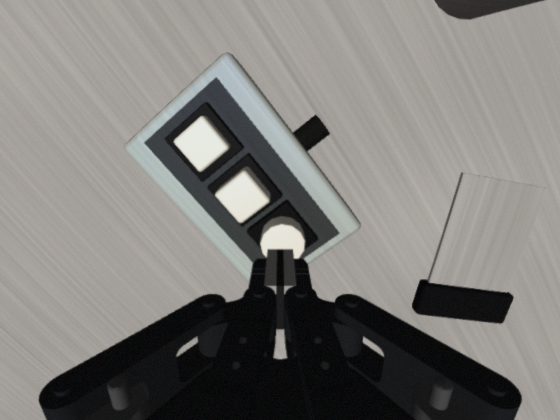

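View pics/s4.png

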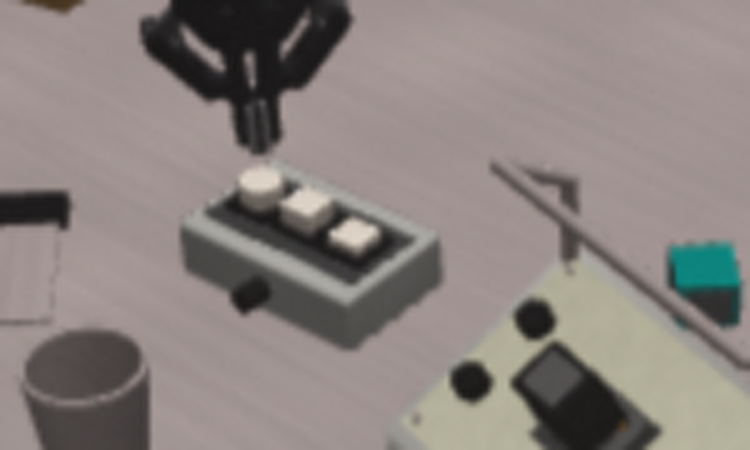

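```bash
python3 - <<'E'
from h import *
T=tool()
for y in (-11,0,8): 
    P=(T@[0,y,0,1])[:3]; print(y,P.round(1),proj("wrist",P,T).round(1),((proj("scene",P)-[150,140])*5).round(0),proj("top",P).round(1))
K=[497.5,-350.5,60]
print(proj("wrist",K,T),(proj("scene",K)-[150,140])*5)
print((proj("scene",[[495.4,-349.6,z] for z in (60,70,80,90)])-[150,140])*5)
# tip ray
print(ray("scene",(150+258/5,140+152/5)))
cv2.imwrite("pics/t4.png",cv2.resize(arm.camera("top")[170:270,320:420],None,fx=5,fy=5,interpolation=2))
E
```

```text
-11 [ 495.5 -349.7   69.7] [[279.5 252.4]] [[261. 163.]] [[378.1 218.4]]
0 [ 495.5 -349.7   58.7] [[279.5 244.2]] [[263. 178.]] [[377.5 218.8]]
8 [ 495.5 -349.7   50.7] [[279.5 238.9]] [[264. 189.]] [[377.  219.2]]
[[282.89700961 244.42819334]] [[259.12601987 177.38356718]]
[[262.59381939 176.43592572]
 [261.1704302  163.01385817]
 [259.73421208 149.47524812]
 [258.28498501 135.8185129 ]]
(array([1312.90882159,  594.56647586,  902.90142134]), array([-0.54563482, -0.63140816, -0.55100488]))
```

View pics/t4.png

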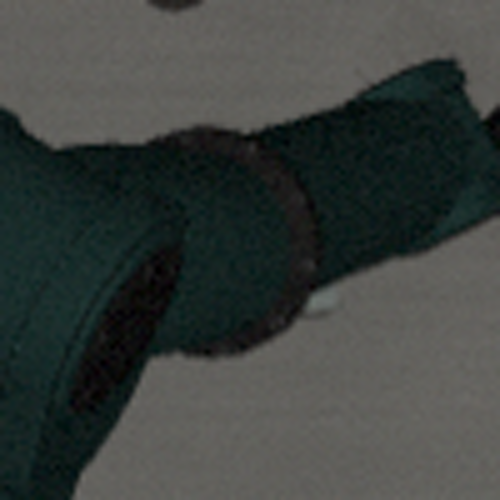

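```bash
python3 - <<'E'
from h import *
T=tool();Ti=np.linalg.inv(T)
o,v=ray("wrist",(280,250),T); 
o2=(Ti@np.r_[o,1])[:3];v2=Ti[:3,:3]@v
for z in (-11,-5,0,5,11): 
    t=(z-o2[2])/v2[2]; print(z,(o2+v2*t).round(1))
o,v=ray("wrist",(280,288),T);v2=Ti[:3,:3]@v
for z in (-11,-5,0,5,11): 
    t=(z-o2[2])/v2[2]; print(z,(o2+v2*t).round(1))
X,e=tri([ray("scene",(150+258/5,140+150/5)),ray("wrist",(280,252),T)]);print(X,e,Ti@np.r_[X,1])
im=arm.camera("scene")[110:220,130:270];cv2.imwrite("pics/s5.png",cv2.resize(im,None,fx=5.6,fy=5.4,interpolation=cv2.INTER_CUBIC))
im=arm.camera("wrist")[200:330,200:360];cv2.imwrite("pics/w5.png",cv2.resize(im,None,fx=4.6,fy=4.6,interpolation=cv2.INTER_CUBIC))
E
```

```text
-11 [  0.3  14.2 -11. ]
-5 [ 0.3  2.1 -5. ]
0 [ 0.3 -7.9  0. ]
5 [  0.3 -18.    5. ]
11 [  0.3 -30.1  11. ]
-11 [  0.3 -30.8 -11. ]
-5 [  0.3 -39.9  -5. ]
0 [  0.2 -47.5   0. ]
5 [  0.2 -55.    5. ]
11 [  0.2 -64.1  11. ]
[ 500.78536657 -343.98024918   84.78112657] [np.float64(0.6863742125638138), np.float64(0.6863742125637482)] [  0.94265675 -26.04752216   7.68461557   1.        ]
```

View pics/s5.png

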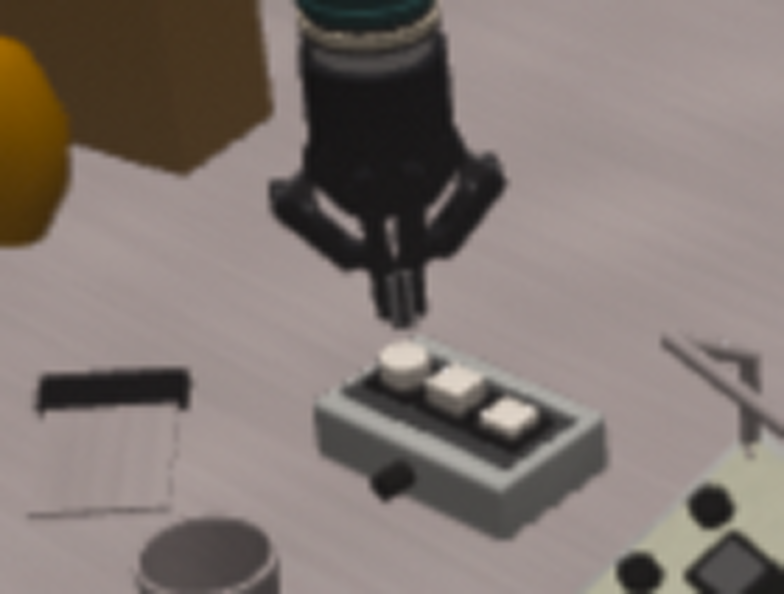

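View pics/w5.png

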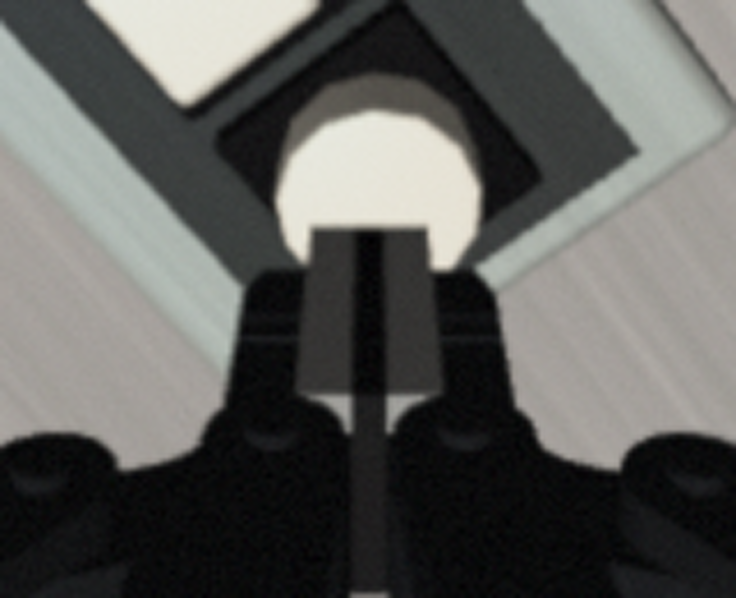

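```bash
python3 -m jog '[0,0.1,0.5,0,0,0,0, 0,0.1,1,0,0,0,0, 0,0.1,1.4,0,0,0,0, 0,0.1,1.4,0,0,0,0]'
python3 - <<'E'
from h import *
T=tool();st();im=arm.camera("scene")[110:220,130:270];cv2.imwrite("pics/s6.png",cv2.resize(im,None,fx=5.6,fy=5.4,interpolation=cv2.INTER_CUBIC))
im=arm.camera("wrist")[200:330,200:360];cv2.imwrite("pics/w6.png",cv2.resize(im,None,fx=4.6,fy=4.6,interpolation=cv2.INTER_CUBIC))
E
```

```text
clock: 6.5
eef_pos: [496.1, -350.0, 44.2]
ee_rot: [-1.571, 0.001, -0.617]
force: [0.1, 0.3, 0.1]
grip_width: 0.002
6.5 [ 496.1 -350.    44.2] [-1.571e+00  1.000e-03 -6.170e-01] F [0.1 0.3 0.1] g 0.002 q [ 0.21  0.72  0.48  2.   -0.61  0.57  0.5 ]
```

View pics/s6.png

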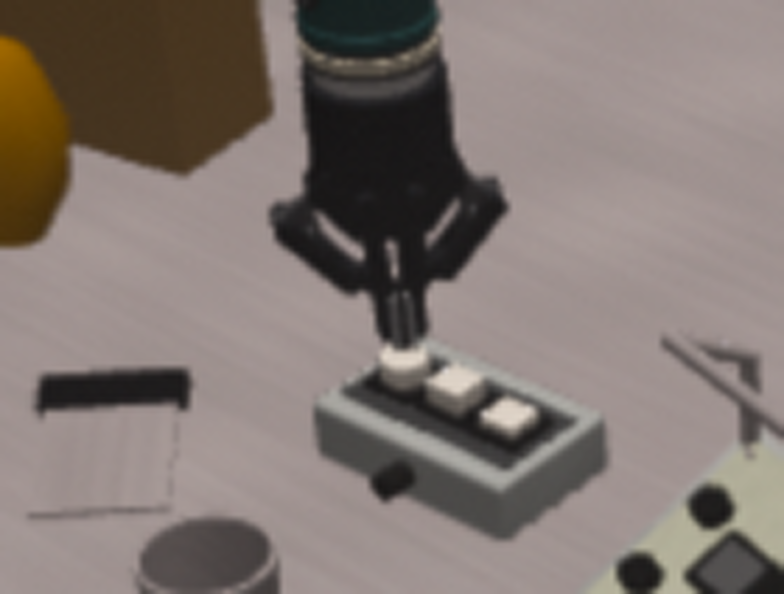

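View pics/w6.png

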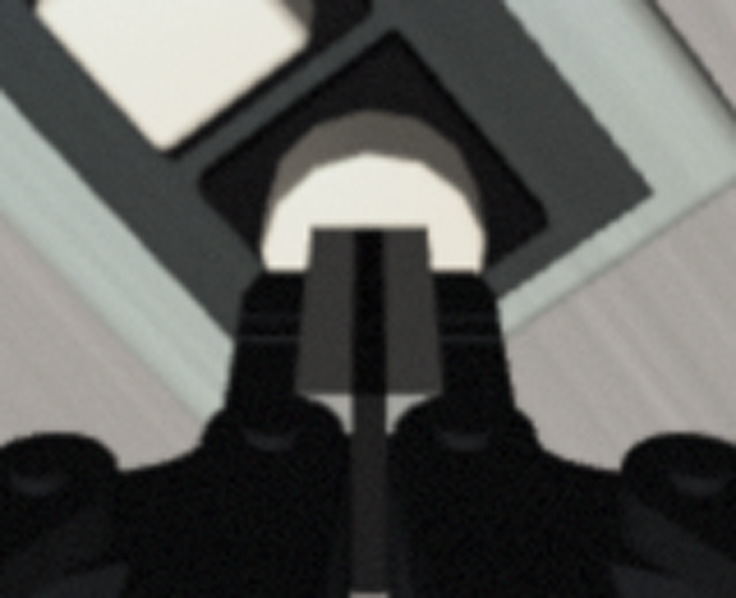

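```bash
python3 -m jog '[0,0.1,0.3,0,0,0,0, 0,0.1,0.6,0,0,0,0, 0,0.1,0.6,0,0,0,0]';python3 -m jog '[0,0,0.3,0,0,0,0, 0,0,0.3,0,0,0,0]';python3 -m jog '[0,0,0.3,0,0,0,0, 0,0,0.3,0,0,0,0]'
```

```text
clock: 6.98
eef_pos: [497.0, -350.7, 38.4]
ee_rot: [-1.571, 0.0, -0.617]
force: [-0.1, -0.1, 0.4]
grip_width: 0.001
clock: 7.22
eef_pos: [497.2, -350.9, 35.6]
ee_rot: [-1.571, -0.0, -0.617]
force: [0.5, 0.5, 0.2]
grip_width: -0.002
clock: 7.48
eef_pos: [497.2, -350.9, 32.7]
ee_rot: [-1.571, -0.0, -0.617]
force: [0.0, -0.1, 1.6]
grip_width: 0.003
```

```bash
python3 -m jog '[0,0,0.2,0,0,0,0, 0,0,0.2,0,0,0,0]';python3 -m jog '[0,0,0.2,0,0,0,0, 0,0,0.2,0,0,0,0]'
python3 - <<'E'
from h import *
T=tool();st();im=arm.camera("scene")[110:220,130:270];cv2.imwrite("pics/s7.png",cv2.resize(im,None,fx=5.6,fy=5.4,interpolation=cv2.INTER_CUBIC))
im=arm.camera("wrist")[200:330,200:360];cv2.imwrite("pics/w7.png",cv2.resize(im,None,fx=4.6,fy=4.6,interpolation=cv2.INTER_CUBIC))
E
```

```text
clock: 7.72
eef_pos: [497.2, -350.8, 30.7]
ee_rot: [-1.571, -0.0, -0.617]
force: [0.2, -0.3, 2.3]
grip_width: 0.003
clock: 7.98
eef_pos: [497.2, -350.9, 29.5]
ee_rot: [-1.57, -0.0, -0.617]
force: [-1.7, 1.2, 8.2]
grip_width: -0.001
7.97 [ 497.2 -350.9   29.5] [-1.57  -0.    -0.617] F [-1.7  1.2  8.2] g -0.001 q [ 0.23  0.75  0.46  2.   -0.63  0.54  0.51]
```

View pics/s7.png

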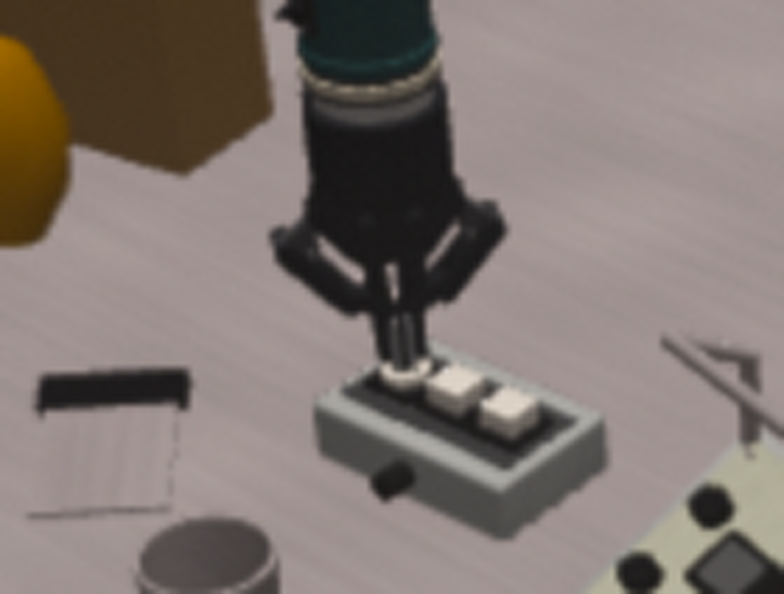

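View pics/w7.png

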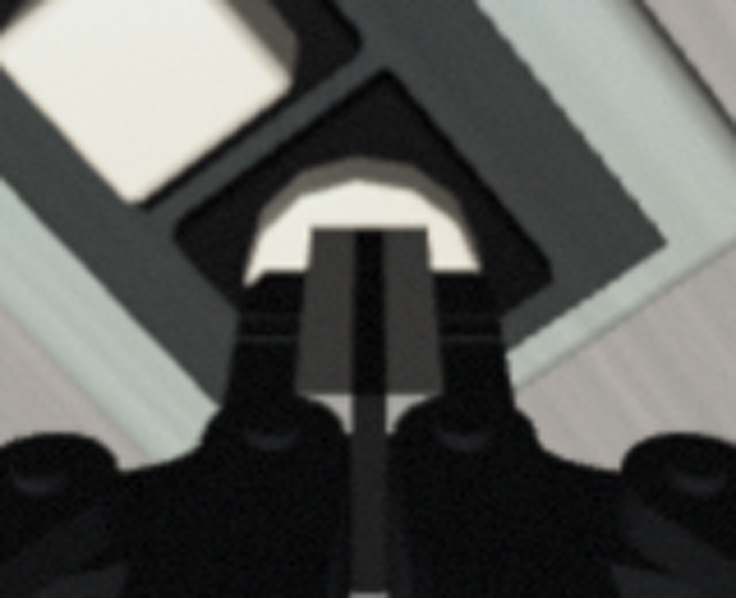

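```bash
python3 -m jog '[0,0,0.1,0,0,0,0, 0,0,0.1,0,0,0,0, 0,0,0.1,0,0,0,0]';python3 -m jog '[0,0,-3,0,0,0,0, 0,0,-8,0,0,0,0, 0,0,-12,0,0,0,0, 0,0,-12,0,0,0,0]'
python3 - <<'E'
from h import *
T=tool();st();np.save("T8.npy",T);im=arm.camera("wrist");cv2.imwrite("pics/w8.png",im)
im=arm.camera("scene")[110:220,130:270];cv2.imwrite("pics/s8.png",cv2.resize(im,None,fx=5.6,fy=5.4,interpolation=cv2.INTER_CUBIC))
g=cv2.cvtColor(cv2.imread("pics/w8.png"),cv2.COLOR_BGR2GRAY)
m=np.zeros_like(g);m[60:260,160:340]=(g[60:260,160:340]>195)
n,l,s,c=cv2.connectedComponentsWithStats(m)
for i in range(1,n):
    if s[i][4]>100: print(c[i],s[i],onz("wrist",c[i],60,T).round(1))
E
```

```text
clock: 8.45
eef_pos: [497.3, -350.9, 29.4]
ee_rot: [-1.569, -0.0, -0.617]
force: [-3.1, 2.8, 15.5]
grip_width: -0.001
clock: 8.95
eef_pos: [499.0, -352.6, 150.6]
ee_rot: [-1.571, -0.007, -0.617]
force: [-0.5, -0.5, 0.1]
grip_width: -0.0
8.95 [ 499.  -352.6  150.6] [-1.571 -0.007 -0.617] F [-0.5 -0.5  0.1] g -0.0 q [ 0.12  0.59  0.62  1.94 -0.49  0.75  0.4 ]
[219.45688351 132.40998487] [203 115  34  36 661] [ 493.3 -274.    60. ]
[248.30066445 167.13953488] [232 151  34  33 602] [ 495.2 -311.8   60. ]
[275.54210526 197.66315789] [262 185  28  26 570] [ 498.4 -348.2   60. ]
```

View pics/w8.png

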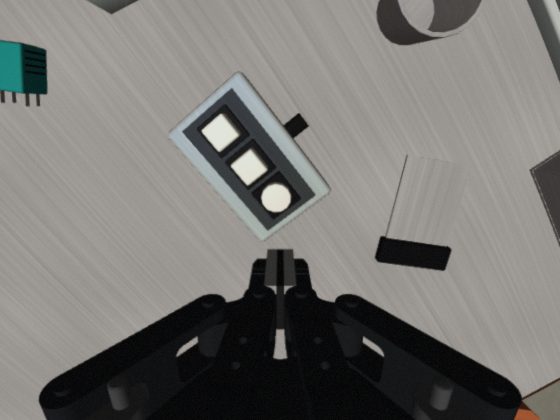

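View pics/s8.png

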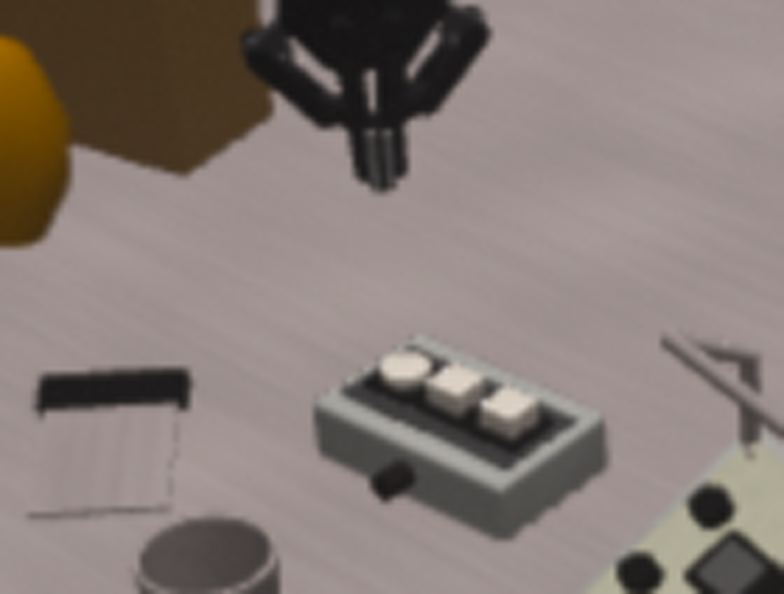

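```bash
cat > fit.py <<'E'
from h import *
from scipy.optimize import least_squares
z=lambda c,u,v:((215+u/4,140+v/4) if c=="top" else (170+u/4,150+v/4))
C={"bn":(66,110,100),"bp":(66,-110,100),"fp":(-66,-110,30),"fn":(-66,110,30),"rn":(12,104,178),"rp":(12,-104,178)}
obs=[("scene","bn",375,168),("scene","bp",567,320),("scene","fp",415,467),("scene","fn",233,305),("scene","rn",318,92),
("top","fp",165,153),("top","fn",403,208),("top","bn",378,345),("top","bp",124,286),("top","rp",132,200),("top","rn",398,261)]
def tw(p,X):
    c,s=np.cos(p[2]),np.sin(p[2]);X=np.atleast_2d(np.array(X,float));return np.c_[p[0]+c*X[:,0]-s*X[:,1],p[1]+s*X[:,0]+c*X[:,1],X[:,2]]
def res(p,full=False):
    r=[proj(c,tw(p,C[k]))[0]-z(c,u,v) for c,k,u,v in obs];return np.array(r) if full else np.ravel(r)
if __name__=="__main__":
    f=least_squares(res,[550,-20,np.pi-.23],loss="soft_l1");p=f.x;print(p)
    for o,r in zip(obs,res(p,True)):print(o[:2],r.round(2))
    np.save("cons.npy",p)
    S=tw(p,[(-7.5,0,79.1),(-28.2,0,118)]);print(S)
    for c in("scene","top"):print(c,proj(c,S))
    # module top tri from nets
E
python3 fit.py
```

```text
[555.61479376 -32.88720195   2.90610766]
('scene', 'bn') [ 0.42 -4.24]
('scene', 'bp') [ 3.13 -2.11]
('scene', 'fp') [0.19 2.39]
('scene', 'fn') [-1.61 -1.91]
('scene', 'rn') [-0.31 -0.67]
('top', 'fp') [-1.6  -1.99]
('top', 'fn') [ 1.92 -0.87]
('top', 'bn') [0.84 0.07]
('top', 'bp') [-2.29 -1.09]
('top', 'rp') [0.17 0.16]
('top', 'rn') [-0.44  0.53]
[[562.90780352 -34.63706159  79.1       ]
 [583.03651043 -39.46667418 118.        ]]
scene [[266.52169969 223.11177677]
 [260.09501949 214.73982661]]
top [[282.21005639 197.58997112]
 [283.82393727 189.25325092]]
```

```bash
cat >> h.py <<'E'
def frame():
    p=np.load("cons.npy");c,s=np.cos(p[2]),np.sin(p[2]);a=np.deg2rad(28)
    Z=np.array([[c,-s,0],[s,c,0],[0,0,1.]]);R=Z@np.array([[np.cos(a),0,-np.sin(a)],[0,1,0],[np.sin(a),0,np.cos(a)]])
    o=np.array([p[0],p[1],0])+Z@[0,0,65]+16*R[:,2];return o,R   # seat origin, axes x up slope,y,z normal
def Rgrasp():
    o,R=frame();return np.c_[R[:,1],-R[:,2],-R[:,0]]
E
python3 - <<'E'
from h import *
o,R=frame();print(o,R.round(3));G=Rgrasp();print(G.round(3),np.linalg.det(G))
delta(o+200*R[:,2],G)
E
```

```text
[562.91902989 -34.63975521  79.12716149] [[-0.859 -0.233  0.457]
 [ 0.206 -0.972 -0.11 ]
 [ 0.469  0.     0.883]]
[[-0.233 -0.457  0.859]
 [-0.972  0.11  -0.206]
 [ 0.    -0.883 -0.469]] 1.0
shift cm [ -4.17 -10.82  33.05] rot [-0.429  1.165  0.29 ] rows min 5.604594695544915 6.817452004946331
```

```bash
python3 -m jog '[8.5,0,-6,0,0,0,0, 8.5,0,-10.8,4,-0.06,0.17,0.04, 8.5,-4.2,-10.8,33,-0.43,1.165,0.29, 8.5,-4.2,-10.8,33,-0.43,1.165,0.29, 8.5,-4.2,-10.8,33,-0.43,1.165,0.29, 8.5,-4.2,-10.8,33,-0.43,1.165,0.29, 8.5,-4.2,-10.8,33,-0.43,1.165,0.29, 8.5,-4.2,-10.8,33,-0.43,1.165,0.29, 8.5,-4.2,-10.8,33,-0.43,1.165,0.29, 8.5,-4.2,-10.8,33,-0.43,1.165,0.29, 8.5,-4.2,-10.8,33,-0.43,1.165,0.29]'
python3 - <<'E'
from h import *
T=tool();st();np.save("T9.npy",T);im=arm.camera("wrist");cv2.imwrite("pics/w9.png",im)
print(find("module","wrist",T))
cv2.imwrite("pics/s9.png",arm.camera("scene"))
o,R=frame();delta(o+200*R[:,2],Rgrasp())
E
```

```text
clock: 10.42
eef_pos: [653.3, -57.8, 256.1]
ee_rot: [-2.059, 0.0, -1.807]
force: [-0.6, 0.6, 0.3]
grip_width: 0.996
10.43 [653.3 -57.8 256.1] [-2.059  0.    -1.807] F [-0.6  0.6  0.3] g 0.996 q [-0.42  0.9   0.99  1.4  -0.58  1.7  -1.19]
[(0.91, array([470.2, 174.6,  26.8])), (0.73, array([ 500.1, -310.9,   63.4])), (0.67, array([612.5, 162.3,  29.9])), (0.57, array([583.5, -37.3, 118.7])), (0.57, array([ 362.6, -104.2,   32.9]))]
shift cm [-0.1   0.04  0.06] rot [-0. -0. -0.] rows min 0.019539078561720814 0.00379553123721682
```

View pics/w9.png

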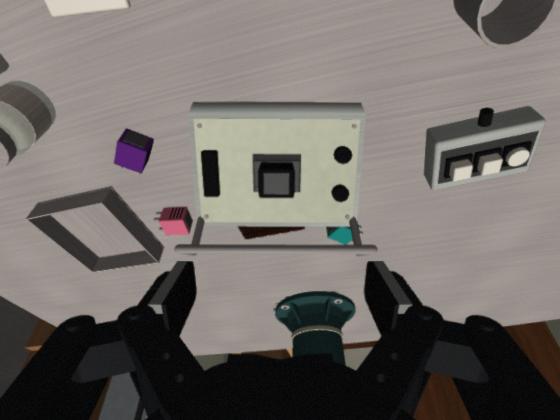

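View pics/s9.png

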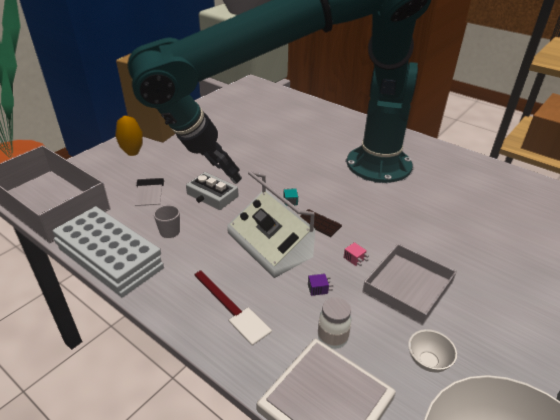

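```bash
python3 - <<'E'
from h import *
T=np.load("T9.npy")
for y in (-24,-37,0): print(y, proj("scene",(T@[0,y,0,1])[:3]))
im=cv2.imread("pics/w9.png")[90:260,170:390];cv2.imwrite("pics/w9z.png",cv2.resize(im,None,fx=3.5,fy=3.5,interpolation=cv2.INTER_CUBIC))
o,R=frame()
pts={"seat":(0,0,0),"mtop":(0,0,44),"m--":(-17,-20,44),"m-+":(-17,20,44),"m++":(17,20,44),"m+-":(17,-20,44),"blk--":(-19,-28,0),"blk-+":(-19,28,0),"blk++":(19,28,0),"blk+-":(19,-28,0)}
for k,v in pts.items(): print(k,((proj("wrist",o+R@v,T)-[170,90])*3.5).round(0))
p=np.load("cons.npy")
from fit import tw,C
for k in C: print(k,((proj("wrist",tw(p,C[k]),T)-[170,90])*3.5).round(0))
E
```

```text
-24 [[229.55732981 174.55203157]]
-37 [[227.05643123 171.28705078]]
0 [[234.05478629 180.4236889 ]]
seat [[379. 298.]]
mtop [[379. 327.]]
m-- [[315. 274.]]
m-+ [[442. 274.]]
m++ [[441. 378.]]
m+- [[317. 378.]]
blk-- [[300. 245.]]
blk-+ [[459. 245.]]
blk++ [[456. 349.]]
blk+- [[302. 349.]]
bn [[657. 475.]]
bp [[102. 475.]]
fp [[69. 82.]]
fn [[690.  82.]]
rn [[717. 555.]]
rp [[ 40. 555.]]
```

View pics/w9z.png

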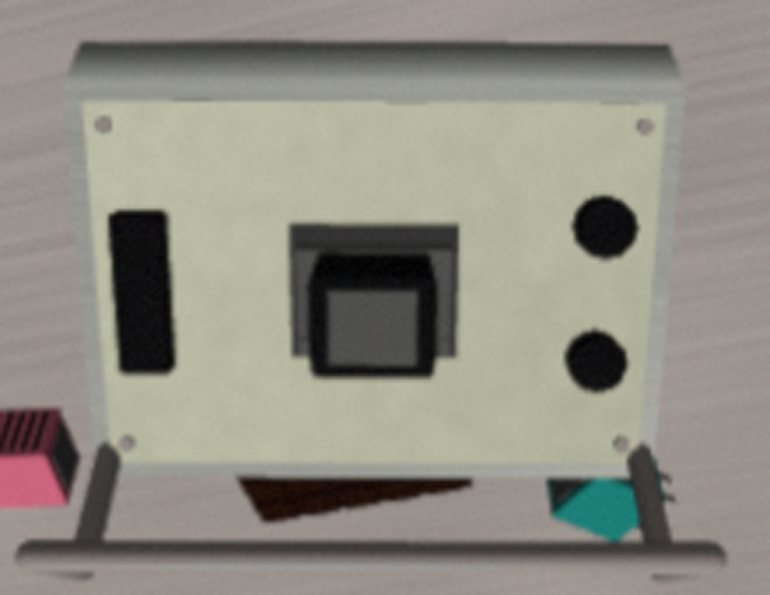

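```bash
cat > fit2.py <<'E'
from fit import *
import sys
a=np.deg2rad(28);Rp=np.array([[np.cos(a),0,-np.sin(a)],[0,1,0],[np.sin(a),0,np.cos(a)]]);o0=np.array([0,0,65])+16*Rp[:,2]
S=lambda v:o0+Rp@np.array(v,float)
T9=np.load("T9.npy")
wz=lambda u,v:(170+u/3.5,90+v/3.5)
obsw=[(S((-19,-28,0)),291,248),(S((-19,28,0)),458,250),(S((19,28,0)),456,356),(S((19,-28,0)),293,355),(S((17,-20,44)),312,376),(S((17,20,44)),433,376),
 ((12,-104,178),24,555),((12,104,178),716,554)]
def resw(p,full=False):
    r=np.array([proj("wrist",tw(p[:3],X)+np.array([0,0,p[3]]),T9)[0]-wz(u,v) for X,u,v in obsw]);return r if full else r.ravel()
def tot(p): return np.r_[0.4*res(p[:3]),resw(p),p[3]/2]
if __name__=="__main__":
    f=least_squares(tot,[555,-32,2.906,0],loss="soft_l1");p=f.x;print(p);print(resw(p,True).round(1));
    f=least_squares(lambda q:resw(q),[555,-32,2.906,0]);print("wrist only",f.x,f.cost)
    np.save("cons.npy",p[:3]);np.save("dz.npy",p[3])
E
python3 fit2.py; python3 -c "
from h import *
print(frame()[0])"
```

```text
[557.00610477 -31.29882047   2.90600961   1.50472773]
[[ 0.9 -0.8]
 [-1.2 -1.3]
 [-1.3 -1.7]
 [ 1.1 -1.4]
 [-0.4  0.9]
 [ 0.6  0.9]
 [ 2.4  0.6]
 [-1.   1. ]]
wrist only [558.67951618 -31.56223088   2.90296128   3.4445467 ] 10.20799771246056
[564.31016901 -33.05208993  79.12716149]
```

```bash
python3 - <<'E'
from h import *
T=np.eye(4)
im=cv2.imread("pics/w9.png")[240:340,130:430];cv2.imwrite("pics/w9f.png",cv2.resize(im,None,fx=2.6,fy=2.6,interpolation=cv2.INTER_CUBIC))
for uv in [(193,262),(366,262),(180,262),(280,250),(267,250),(295,250)]:
    o,v=ray("wrist",uv,T)
    print(uv,[ (o+v*(z-o[2])/v[2]).round(1) for z in (6,8,11)])
E
```

```text
(193, 262) [array([-43.3, -33.8,   6. ]), array([-42.1, -37.4,   8. ]), array([-40.3, -42.9,  11. ])]
(366, 262) [array([ 43.9, -33.6,   6. ]), array([ 42.7, -37.3,   8. ]), array([ 40.9, -42.8,  11. ])]
(180, 262) [array([-49.9, -33.9,   6. ]), array([-48.5, -37.5,   8. ]), array([-46.4, -43. ,  11. ])]
(280, 250) [array([  0.5, -20. ,   6. ]), array([  0.5, -24. ,   8. ]), array([  0.5, -30. ,  11. ])]
(267, 250) [array([ -6.5, -20. ,   6. ]), array([ -6.4, -24. ,   8. ]), array([ -6.1, -30.1,  11. ])]
(295, 250) [array([  8.7, -19.9,   6. ]), array([  8.5, -24. ,   8. ]), array([  8.1, -30. ,  11. ])]
```

View pics/w9f.png

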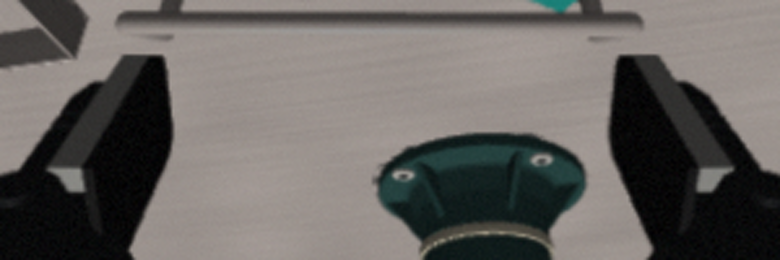

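```bash
python3 - <<'E'
from h import *
o,R=frame();o=o+[0,0,1];delta(o+60*R[:,2],Rgrasp());delta(o-17*R[:,2],Rgrasp())
E
```

```text
shift cm [-0.28 13.9   0.1 ] rot [-0. -0. -0.] rows min 2.2252477325218387 0.0035001811884475356
shift cm [-0.27 21.6   0.09] rot [-0. -0. -0.] rows min 3.4570621003207185 0.0035001811884475356
```

```bash
python3 -m jog '[7.5,-0.28,4,0.1,0,0,0, 7.5,-0.28,8,0.1,0,0,0, 7.5,-0.28,12,0.1,0,0,0, 7.5,-0.28,14,0.1,0,0,0, 7.5,-0.28,14,0.1,0,0,0, 7.5,-0.28,14,0.1,0,0,0]'
python3 - <<'E'
from h import *
T=tool();st();np.save("T10.npy",T);im=arm.camera("wrist");cv2.imwrite("pics/w10.png",im)
cv2.imwrite("pics/s10.png",cv2.resize(arm.camera("scene")[140:290,180:330],None,fx=4,fy=4,interpolation=2))
o,R=frame();o=o+[0,0,1]
pts={"m--":(-17,-20,44),"m-+":(-17,20,44),"m++":(17,20,44),"m+-":(17,-20,44),"blk--":(-19,-28,0),"blk-+":(-19,28,0),"blk++":(19,28,0),"blk+-":(19,-28,0)}
for k,v in pts.items(): print(k,proj("wrist",o+R@v,T).round(1))
delta(o-17*R[:,2],Rgrasp())
E
```

```text
clock: 11.32
eef_pos: [592.9, -40.4, 133.0]
ee_rot: [-2.057, -0.001, -1.806]
force: [1.0, 0.1, 0.1]
grip_width: 0.879
11.32 [592.9 -40.4 133. ] [-2.057e+00 -1.000e-03 -1.806e+00] F [1.  0.1 0.1] g 0.879 q [-0.48  0.96  0.95  1.65 -0.65  1.45 -1.12]
m-- [[247.7 211.4]]
m-+ [[309.1 211.4]]
m++ [[307.6 258.2]]
m+- [[249.4 258.2]]
blk-- [[243.2 191. ]]
blk-+ [[314.1 191. ]]
blk++ [[312.4 235.3]]
blk+- [[244.9 235.3]]
shift cm [-0.05  7.76 -0.15] rot [-0.003 -0.001  0.001] rows min 1.2421096519508472 0.01679467751235545
```

View pics/w10.png

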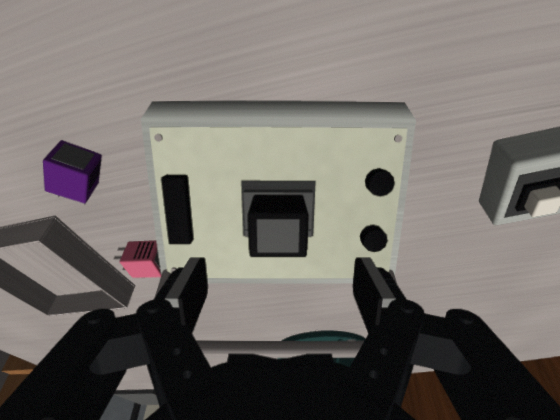

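View pics/s10.png

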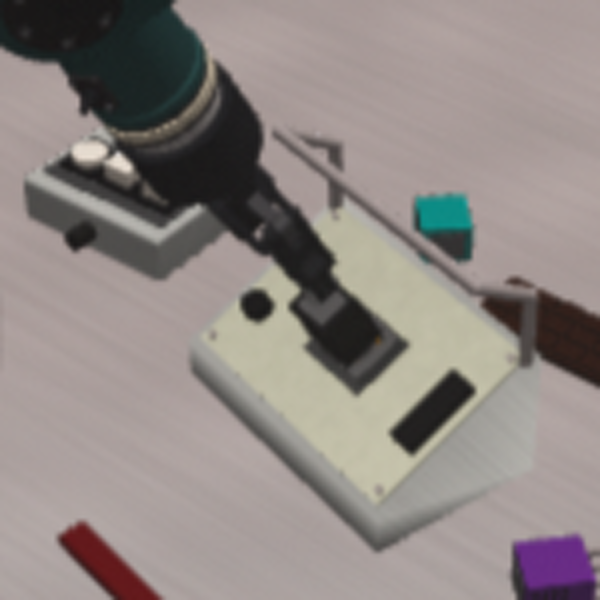

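```bash
python3 -m jog '[7.5,-0.05,2,-0.15,0,0,0, 7.5,-0.05,4,-0.15,0,0,0, 7.5,-0.05,6,-0.15,0,0,0, 7.5,-0.05,7.7,-0.15,0,0,0, 7.5,-0.05,7.7,-0.15,0,0,0, 7.5,-0.05,7.7,-0.15,0,0,0]'
python3 - <<'E'
from h import *
T=tool();st();np.save("T11.npy",T);im=arm.camera("wrist");cv2.imwrite("pics/w11.png",im)
cv2.imwrite("pics/s11.png",cv2.resize(arm.camera("scene")[140:290,180:330],None,fx=4,fy=4,interpolation=2))
o,R=frame();o=o+[0,0,1]
delta(o-17*R[:,2],Rgrasp())
E
```

```text
clock: 12.18
eef_pos: [555.5, -30.7, 64.6]
ee_rot: [-2.059, -0.001, -1.807]
force: [0.5, 0.1, 0.1]
grip_width: 0.877
12.18 [555.5 -30.7  64.6] [-2.059e+00 -1.000e-03 -1.807e+00] F [0.5 0.1 0.1] g 0.877 q [-0.5   1.01  0.91  1.77 -0.71  1.32 -1.06]
shift cm [ 0.02 -0.05  0.06] rot [-0.001 -0.001  0.001] rows min 0.012233986991572552 0.009132302625418046
```

View pics/w11.png

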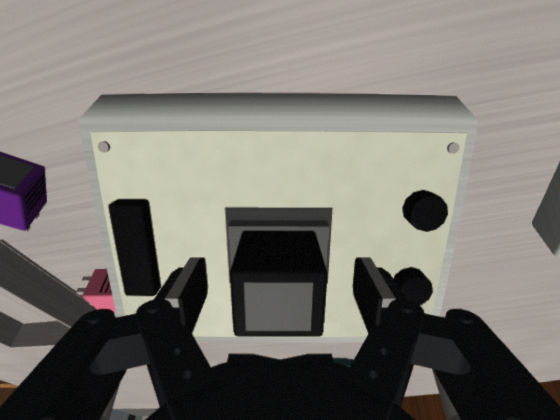

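View pics/s11.png

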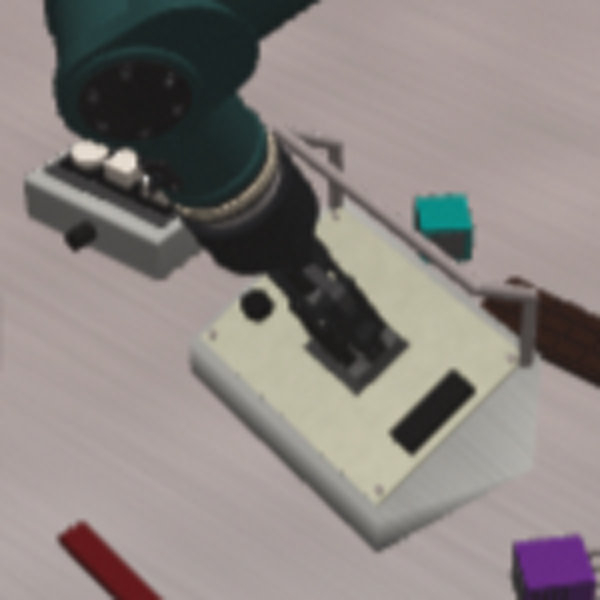

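```bash
python3 -m jog '[4.6,0,0,0,0,0,0, 4.2,0,0,0,0,0,0, 3.6,0,0,0,0,0,0, 3.0,0,0,0,0,0,0, 3.0,0,0,0,0,0,0, 3.0,0,0,0,0,0,0]' 60
python3 - <<'E'
from h import *
T=tool();st();np.save("T12.npy",T);im=arm.camera("wrist");cv2.imwrite("pics/w12.png",im)
E
```

```text
clock: 13.02
eef_pos: [555.6, -30.0, 64.8]
ee_rot: [-2.059, 0.0, -1.807]
force: [1.7, 2.1, 4.9]
grip_width: 0.459
13.03 [555.6 -30.   64.8] [-2.059  0.    -1.807] F [1.7 2.1 4.9] g 0.459 q [-0.5   1.01  0.91  1.77 -0.71  1.32 -1.06]
```

View pics/w12.png

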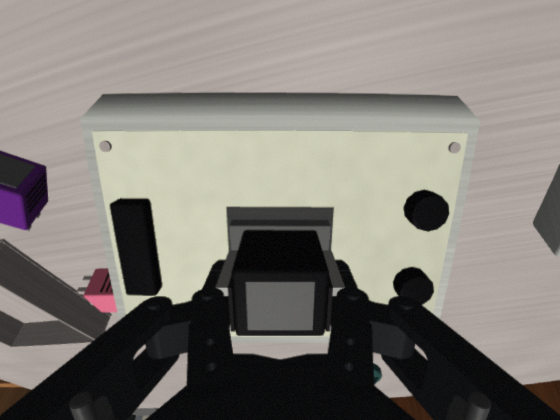

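```bash
cat >> h.py <<'E'
def seatT():
    o,R=frame();o=o+[0,0,1];return (np.linalg.inv(tool())@np.r_[o,1])[:3]
def stroke(c,ths):
    for t in ths:
        Q=np.array([[np.cos(t),-np.sin(t)],[np.sin(t),np.cos(t)]]);print(t,((np.array(c)-Q@c)/10).round(3))
def chk():
    s=arm.read_state();o,R=frame();T=tool(s);M=R.T@Rgrasp()
    w=Ro.from_matrix(Rgrasp().T@T[:3,:3]).as_rotvec()
    print(round(s['clock'],2),'Fn',round(float(R[:,2]@s['force']),1),'Fy',round(float(R[:,1]@s['force']),1),'Fx',round(float(R[:,0]@s['force']),1),'tilt',w.round(3),'seat in tool',seatT().round(1),'g',round(float(s['grip_width']),3))
E
python3 - <<'E'
from h import *
chk()
c=np.array((7,-17.));stroke(c,(.05,.1,.15))
c=np.array((-7,-17.));stroke(c,(-.07,-.14,-.21,-.28))
E
```

```text
13.07 Fn 5.1 Fy -3.0 Fx 2.3 tilt [0. 0. 0.] seat in tool [  0.9 -17.9   1. ] g 0.459
0.05 [-0.084 -0.037]
0.1 [-0.166 -0.078]
0.15 [-0.246 -0.124]
-0.07 [ 0.117 -0.053]
-0.14 [ 0.23  -0.114]
-0.21 [ 0.339 -0.183]
-0.28 [ 0.443 -0.26 ]
```

```bash
python3 -m jog '[3,-0.08,-0.04,0,0,0,0.05, 3,-0.08,-0.04,0,0,0,0.05]'; python3 -c "from h import *;chk()"; python3 -m jog '[3,-0.08,-0.04,0,0,0,0.05, 3,-0.16,-0.08,0,0,0,0.10, 3,-0.16,-0.08,0,0,0,0.10]'; python3 -c "from h import *;chk()"
```

```text
clock: 13.32
eef_pos: [555.9, -29.4, 65.1]
ee_rot: [-2.06, 0.045, -1.832]
force: [2.2, 2.7, 5.8]
grip_width: 0.46
13.32 Fn 5.9 Fy -3.2 Fx 1.4 tilt [0.    0.001 0.052] seat in tool [  0.7 -17.6   0.9] g 0.46
clock: 13.7
eef_pos: [556.5, -28.3, 65.7]
ee_rot: [-2.064, 0.133, -1.879]
force: [2.7, 2.7, 5.4]
grip_width: 0.463
13.7 Fn 5.7 Fy -3.3 Fx 0.8 tilt [0.    0.002 0.151] seat in tool [  0.3 -17.    0.9] g 0.463
```

```bash
python3 - <<'E'
from h import *
cv2.imwrite("pics/w13.png",arm.camera("wrist"));chk()
E
```

```text
13.75 Fn 6.4 Fy -2.6 Fx 0.7 tilt [0.    0.001 0.15 ] seat in tool [  0.3 -17.1   1. ] g 0.457
```

View pics/w13.png

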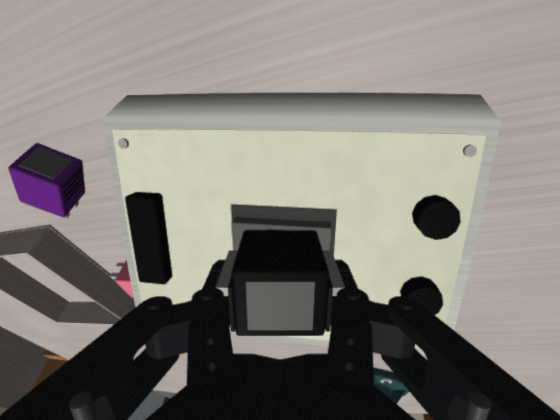

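```bash
python3 -m jog '[3,0.12,-0.05,0,0,0,-0.07, 3,0.23,-0.11,0,0,0,-0.14, 3,0.34,-0.18,0,0,0,-0.21, 3,0.46,-0.28,0,0,0,-0.29, 3,0.46,-0.28,0,0,0,-0.29]'; python3 -c "from h import *;chk()"
```

```text
clock: 14.38
eef_pos: [555.5, -32.4, 65.9]
ee_rot: [-2.065, -0.126, -1.736]
force: [0.7, 1.0, -4.2]
grip_width: 0.463
14.38 Fn -3.5 Fy -1.1 Fx -2.4 tilt [-0.001 -0.002 -0.145] seat in tool [  1.  -16.7   1. ] g 0.463
```

```bash
python3 -m jog '[3,-0.12,-0.05,0,0,0,0.07, 3,-0.23,-0.11,0,0,0,0.14, 3,-0.34,-0.18,0,0,0,0.21, 3,-0.46,-0.28,0,0,0,0.29, 3,-0.46,-0.28,0,0,0,0.29]'; python3 -c "from h import *;chk()"
```

```text
clock: 15.0
eef_pos: [557.3, -30.6, 68.3]
ee_rot: [-2.064, 0.134, -1.885]
force: [0.3, -0.3, -9.9]
grip_width: 0.461
15.0 Fn -8.6 Fy 0.2 Fx -5.0 tilt [0.001 0.006 0.155] seat in tool [ -1.4 -13.8   1. ] g 0.461
```

```bash
python3 - <<'E'
from h import *
for k in (4,5.5):
    c=np.array((-k,-17.5));stroke(c,(-.075,-.15,-.225,-.30))
E
```

```text
-0.075 [ 0.13  -0.035]
-0.15 [ 0.257 -0.079]
-0.225 [ 0.38  -0.133]
-0.3 [ 0.499 -0.196]
-0.075 [ 0.13  -0.046]
-0.15 [ 0.255 -0.102]
-0.225 [ 0.377 -0.167]
-0.3 [ 0.493 -0.241]
```

```bash
python3 -m jog '[3,0.13,-0.04,0,0,0,-0.075, 3,0.26,-0.08,0,0,0,-0.15, 3,0.38,-0.13,0,0,0,-0.225, 3,0.5,-0.2,0,0,0,-0.30, 3,0.5,-0.2,0,0,0,-0.30]'; python3 -c "from h import *;chk()"
```

```text
clock: 15.62
eef_pos: [558.0, -32.4, 69.9]
ee_rot: [-2.064, -0.132, -1.733]
force: [1.1, 2.4, -5.4]
grip_width: 0.462
15.62 Fn -4.5 Fy -2.6 Fx -3.0 tilt [-0.    -0.002 -0.15 ] seat in tool [  1.  -12.    0.8] g 0.462
```

```bash
python3 -m jog '[3,-0.13,-0.05,0,0,0,0.075, 3,-0.26,-0.10,0,0,0,0.15, 3,-0.38,-0.17,0,0,0,0.225, 3,-0.49,-0.24,0,0,0,0.30, 3,-0.49,-0.24,0,0,0,0.30]'; python3 -c "
from h import *
chk();cv2.imwrite('pics/w14.png',arm.camera('wrist'));cv2.imwrite('pics/s14.png',cv2.resize(arm.camera('scene')[140:290,180:330],None,fx=4,fy=4,interpolation=2))"
```

```text
clock: 16.25
eef_pos: [559.2, -32.5, 72.3]
ee_rot: [-2.062, 0.13, -1.882]
force: [1.8, -2.8, -4.4]
grip_width: 0.461
16.25 Fn -2.8 Fy 2.3 Fx -4.2 tilt [0.002 0.005 0.15 ] seat in tool [-2.1 -9.   0.8] g 0.461
```

View pics/w14.png

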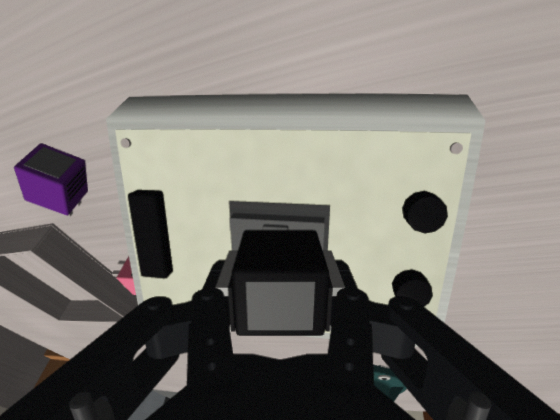

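View pics/s14.png

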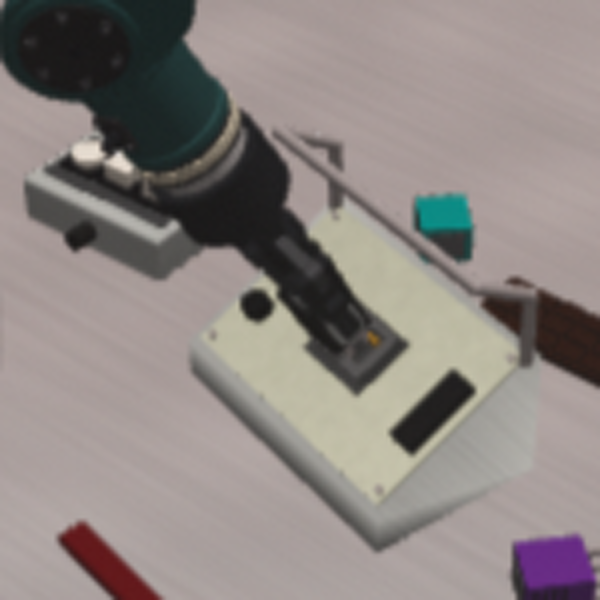

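```bash
python3 -m jog '[3,0.13,-0.05,0,0,0,-0.075, 3,0.26,-0.10,0,0,0,-0.15, 3,0.38,-0.17,0,0,0,-0.225, 3,0.49,-0.24,0,0,0,-0.30, 3,0.49,-0.24,0,0,0,-0.30]'; python3 -c "from h import *;chk()"
python3 -m jog '[3,-0.13,-0.05,0,0,0,0.075, 3,-0.26,-0.10,0,0,0,0.15, 3,-0.38,-0.17,0,0,0,0.225, 3,-0.49,-0.24,0,0,0,0.30, 3,-0.49,-0.24,0,0,0,0.30]'; python3 -c "from h import *;chk()"
```

```text
clock: 16.98
eef_pos: [560.5, -30.7, 74.1]
ee_rot: [-2.064, -0.13, -1.732]
force: [1.7, 2.8, 2.7]
grip_width: 0.465
16.98 Fn 2.9 Fy -3.2 Fx 0.4 tilt [ 0.    -0.004 -0.15 ] seat in tool [ 2.5 -7.   0.9] g 0.465
clock: 17.6
eef_pos: [559.7, -31.5, 75.5]
ee_rot: [-2.065, 0.131, -1.882]
force: [-0.1, -0.2, -1.8]
grip_width: 0.458
17.6 Fn -1.6 Fy 0.2 Fx -0.8 tilt [-0.001  0.005  0.151] seat in tool [-0.6 -6.3  2.1] g 0.458
```

```bash
python3 -m jog '[3,0.2,-0.1,0,0,0,-0.075, 3,0.27,-0.2,0,0,0,-0.15, 3,0.27,-0.3,0,0,0,-0.15, 3,0.27,-0.3,0,0,0,-0.15]'; python3 -c "from h import *;chk()"
```

```text
clock: 18.1
eef_pos: [561.0, -32.7, 77.0]
ee_rot: [-2.06, -0.001, -1.807]
force: [-0.8, -0.0, -1.4]
grip_width: 0.462
18.1 Fn -1.6 Fy 0.2 Fx 0.0 tilt [-0.001  0.001 -0.   ] seat in tool [-0.4 -4.3  1.4] g 0.462
```

```bash
python3 -m jog '[3,0,-0.4,0,0,0,0, 3,0,-0.8,0,0,0,0]'; python3 -c "from h import *;chk()"; python3 -m jog '[3,0,-2,0,0,0,0, 3,0,-5,0,0,0,0, 3,0,-9,0,0,0,0, 3,0,-13,0,0,0,0, 3,0,-16,0,0,0,0, 3,0,-16,0,0,0,0]'; python3 - <<'E'
from h import *
chk();T=tool();cv2.imwrite('pics/w15.png',arm.camera('wrist'));cv2.imwrite('pics/s15.png',arm.camera('scene'))
print(find("pan","scene"))
t=arm.camera("top");cv2.imwrite('pics/t15.png',t);print(find("pan","top"))
for c in("scene","top"):
    r=arm.cut_out("pan",c)
    if r: m=r[0]["region"];ys,xs=np.where(m);print(c,r[0]["confidence"],m.sum(),xs.min(),xs.max(),ys.min(),ys.max());np.save(f"pan_{c}.npy",m)
st()
E
```

```text
clock: 18.35
eef_pos: [565.0, -34.4, 84.5]
ee_rot: [-2.06, -0.001, -1.808]
force: [-0.4, -0.2, -1.2]
grip_width: 0.461
18.35 Fn -1.3 Fy 0.3 Fx -0.2 tilt [-0.     0.002  0.   ] seat in tool [-1.2  4.3  1.2] g 0.461
clock: 19.1
eef_pos: [640.2, -53.0, 228.4]
ee_rot: [-2.053, -0.002, -1.807]
force: [-1.3, 0.0, -1.8]
grip_width: 0.462
19.1 Fn -2.2 Fy 0.3 Fx 0.2 tilt [ 0.006  0.001 -0.001] seat in tool [ -1.9 167.8  -0.7] g 0.462
[(0.77, array([445.2, 337.7,   5. ])), (0.3, array([ 703.8, -279.1,   46.3]))]
[(0.77, array([418.2, 384.3,   3.1]))]
scene 0.83 4394 362 455 244 324
top 0.66 925 146 182 214 258
19.45 [637.2 -50.4 224.1] [-2.062e+00 -1.000e-03 -1.807e+00] F [-0.3  0.2 -0.8] g 0.458 q [-0.44  0.91  0.98  1.47 -0.59  1.64 -1.19]
```

View pics/w15.png

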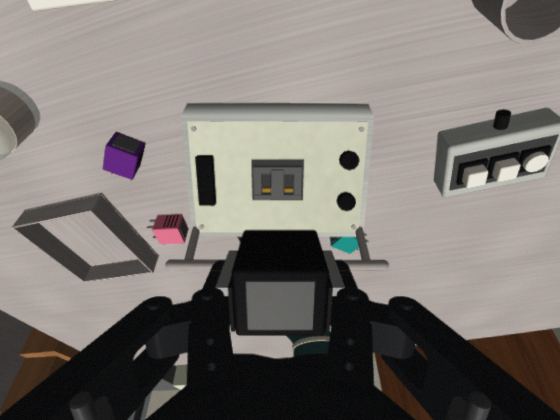

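View pics/s15.png

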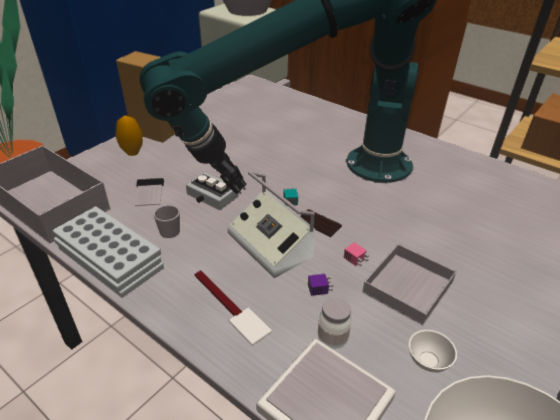

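View pics/t15.png

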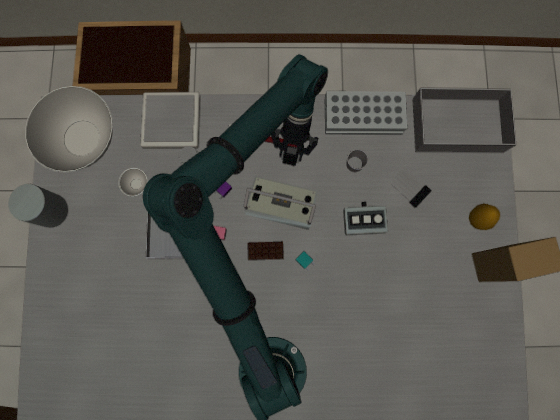

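```bash
python3 - <<'E'
from h import *
im=cv2.imread("pics/scene0.png")[230:340,345:475];cv2.imwrite("pics/pz1.png",cv2.resize(im,None,fx=6,fy=5.4,interpolation=cv2.INTER_CUBIC))
im=cv2.imread("pics/top0.png")[190:275,130:215];cv2.imwrite("pics/pz2.png",cv2.resize(im,None,fx=7,fy=7,interpolation=cv2.INTER_CUBIC))
E
```

```text
(no output)
```

View pics/pz1.png

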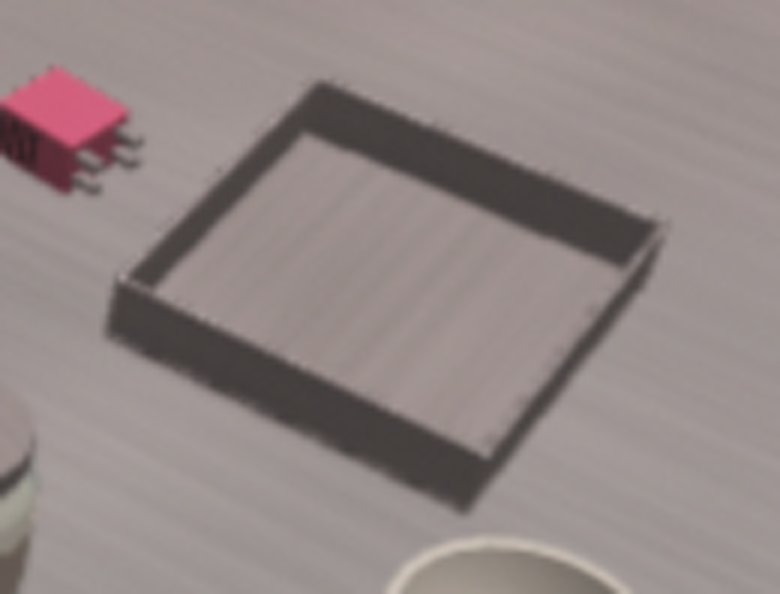

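View pics/pz2.png

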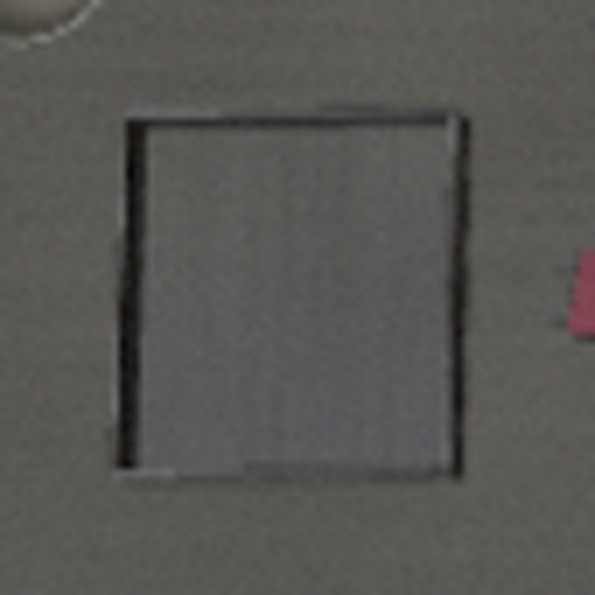

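```bash
python3 - <<'E'
from h import *
from scipy.optimize import least_squares
sz=lambda u,v:(345+u/6,230+v/5.4); tz=lambda u,v:(130+u/7,190+v/7)
obs=[("scene",-1,-1,sz(322,82)),("scene",-1,1,sz(662,224)),("scene",1,-1,sz(122,280)),("scene",1,1,sz(490,458)),
("top",1,1,tz(128,117)),("top",1,-1,tz(467,117)),("top",-1,-1,tz(460,475)),("top",-1,1,tz(119,470))]
def W(p,a,b):
    c,s=np.cos(p[2]),np.sin(p[2]);x,y=88*a,81*b;return [p[0]+c*x-s*y,p[1]+s*x+c*y,p[3]]
f=least_squares(lambda p:np.ravel([proj(c,W(p,a,b))[0]-o for c,a,b,o in obs]),[450,340,0,40]);print(f.x)
p=f.x
for c,a,b,o in obs: print(c,a,b,(proj(c,W(p,a,b))[0]-o).round(1))
E
```

```text
[4.52120485e+02 3.38362051e+02 1.17726401e-02 3.26728986e+01]
scene -1 -1 [-1.6 -0.8]
scene -1 1 [0.2 0.4]
scene 1 -1 [-1.7  0.2]
scene 1 1 [-1.3  0.2]
top 1 1 [-0.9  0.1]
top 1 -1 [-1.6 -0.4]
top -1 -1 [-1.5  1. ]
top -1 1 [-1.3  2. ]
```

```bash
python3 - <<'E'
from h import *
delta((455,338,240),Rdown(-1.57)); T=tool();print((T[:3,:3].T@[0,0,5]).round(2))
delta((560,120,260),Rdown(-1.57))
E
```

```text
shift cm [-33.5   11.23 -24.39] rot [ 0.489 -0.232 -0.058] rows min 6.869342996427411 2.9127084470166174
[ 0.   -4.41 -2.36]
shift cm [-14.76   2.25 -11.83] rot [ 0.489 -0.232 -0.058] rows min 3.0481865276461866 2.9127084470166174
```

```bash
python3 -m jog '[3,-5,-2,-5,0.1,-0.05,-0.01, 3,-10,0,-9,0.25,-0.12,-0.03, 3,-15,2.2,-12,0.40,-0.19,-0.05, 3,-19,4,-14.5,0.49,-0.23,-0.06, 3,-23.5,6.5,-17.5,0.49,-0.23,-0.06, 3,-28,8.7,-20.5,0.49,-0.23,-0.06, 3,-32,10.5,-23.3,0.49,-0.23,-0.06, 3,-33.5,11.2,-24.4,0.49,-0.23,-0.06, 3,-33.5,11.2,-24.4,0.49,-0.23,-0.06, 3,-33.5,11.2,-24.4,0.49,-0.23,-0.06]'; python3 - <<'E'
from h import *
st();T=tool();np.save("T16.npy",T);cv2.imwrite('pics/w16.png',arm.camera('wrist'));cv2.imwrite('pics/s16.png',arm.camera('scene'))
print(find("pan","wrist",T))
delta((455,338,60),Rdown(-1.57))
p=(452,338)
for a,b in((-1,-1),(-1,1),(1,1),(1,-1)): print(a,b,proj("wrist",[452+88*a-81*b*.012,338+81*b+88*a*.012,40],T).round(0),proj("wrist",[452+85*a,338+78*b,3],T).round(0))
E
```

```text
clock: 20.7
eef_pos: [456.8, 334.8, 241.1]
ee_rot: [-1.567, -0.004, -1.575]
force: [0.2, -0.4, -0.5]
grip_width: 0.459
20.7 [456.8 334.8 241.1] [-1.567 -0.004 -1.575] F [ 0.2 -0.4 -0.5] g 0.459 q [-1.49  0.62  1.18  1.97 -0.68  1.02 -1.56]
[(0.86, array([458.1, 338.2,   3.2]))]
shift cm [-0.35 18.12 -0.26] rot [-0.003 -0.005  0.003] rows min 2.8998921963989504 0.03913288083746362
-1 -1 [[337. 243.]] [[330. 231.]]
-1 1 [[218. 244.]] [[224. 231.]]
1 1 [[207. 109.]] [[216. 110.]]
1 -1 [[343. 106.]] [[336. 110.]]
```

View pics/w16.png

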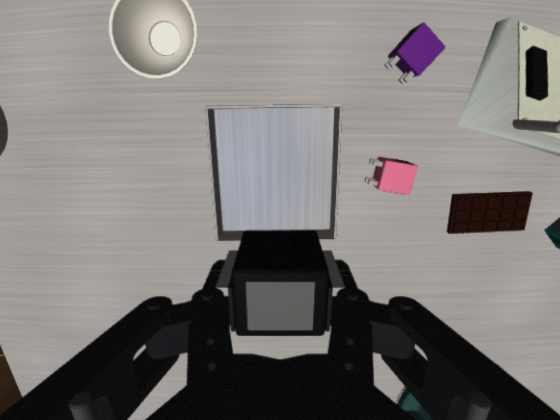

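View pics/s16.png

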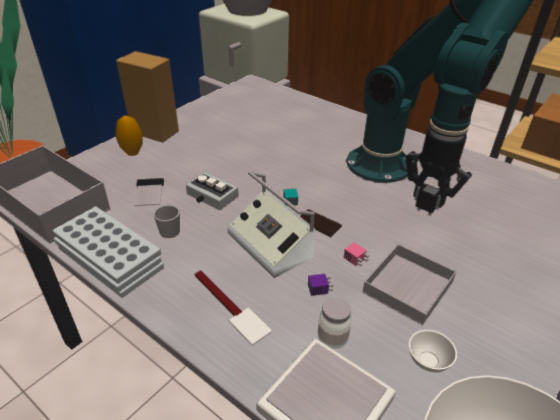

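```bash
python3 -m jog '[3,-0.3,4,-0.2,0,0,0, 3,-0.3,8,-0.2,0,0,0, 3,-0.3,12,-0.2,0,0,0, 3,-0.3,15.5,-0.2,0,0,0, 3,-0.3,18,-0.2,0,0,0, 3,-0.3,19.5,-0.2,0,0,0, 3,-0.3,19.5,-0.2,0,0,0]'; python3 - <<'E'
from h import *
st();T=tool();np.save("T17.npy",T);cv2.imwrite('pics/w17.png',arm.camera('wrist'));cv2.imwrite('pics/s17.png',cv2.resize(arm.camera('scene')[200:340,340:480],None,fx=4.2,fy=4.2,interpolation=2))
delta((455,338,10),Rdown(-1.57))
E
```

```text
clock: 21.72
eef_pos: [454.5, 338.9, 45.3]
ee_rot: [-1.569, -0.004, -1.573]
force: [0.8, 0.5, -0.5]
grip_width: 0.455
21.73 [454.5 338.9  45.3] [-1.569 -0.004 -1.573] F [ 0.8  0.5 -0.5] g 0.455 q [-1.29  0.83  0.86  2.1  -1.02  0.71 -1.31]
shift cm [ 0.14  3.66 -0.05] rot [-0.004 -0.002  0.003] rows min 0.5853428600715049 0.029597908652315395
```

View pics/w17.png

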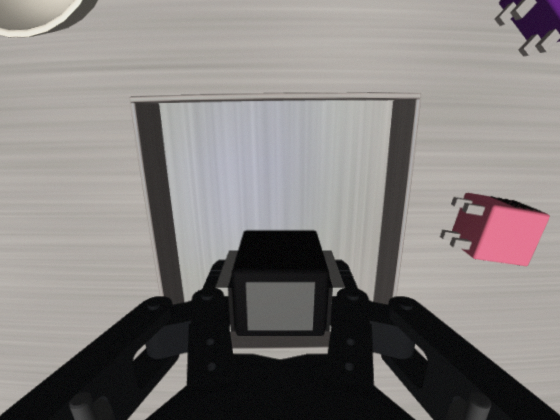

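View pics/s17.png

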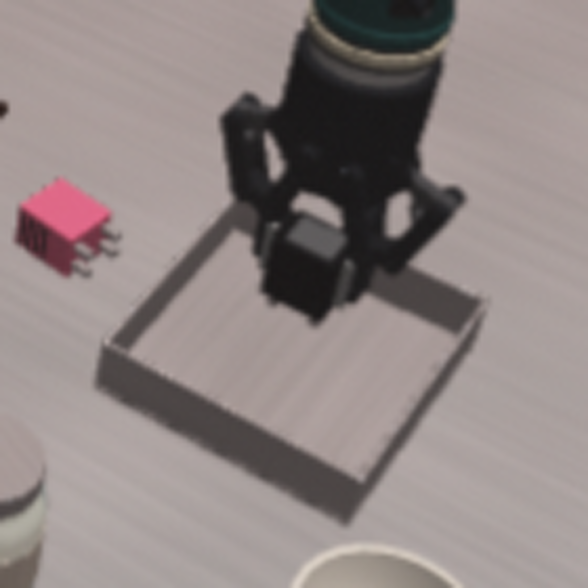

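```bash
python3 -m jog '[3,0.1,1,0,0,0,0, 3,0.1,2,0,0,0,0, 3,0.1,3,0,0,0,0, 3,0.1,3.8,0,0,0,0, 3,0.1,4.1,0,0,0,0, 3,0.1,4.1,0,0,0,0, 3,0.1,4.1,0,0,0,0]'; python3 -m jog '[3,0,0.2,0,0,0,0, 3,0,0.2,0,0,0,0]'; python3 -m jog '[3,0,0.2,0,0,0,0, 3,0,0.2,0,0,0,0]'; python3 -c "
from h import *
st();cv2.imwrite('pics/w18.png',arm.camera('wrist'));cv2.imwrite('pics/s18.png',cv2.resize(arm.camera('scene')[200:340,340:480],None,fx=4.2,fy=4.2,interpolation=2))"
```

```text
clock: 22.7
eef_pos: [454.7, 338.5, 5.0]
ee_rot: [-1.568, -0.003, -1.572]
force: [0.5, -0.6, -1.3]
grip_width: 0.459
clock: 22.95
eef_pos: [454.4, 338.5, 2.7]
ee_rot: [-1.568, -0.004, -1.571]
force: [-0.7, -1.1, -1.8]
grip_width: 0.456
clock: 23.2
eef_pos: [454.4, 338.4, 0.6]
ee_rot: [-1.568, -0.004, -1.571]
force: [0.3, -0.0, -1.7]
grip_width: 0.462
23.2 [454.4 338.4   0.6] [-1.568 -0.004 -1.571] F [ 0.3 -0.  -1.7] g 0.462 q [-1.24  0.88  0.78  2.11 -1.11  0.64 -1.24]
```

View pics/s18.png

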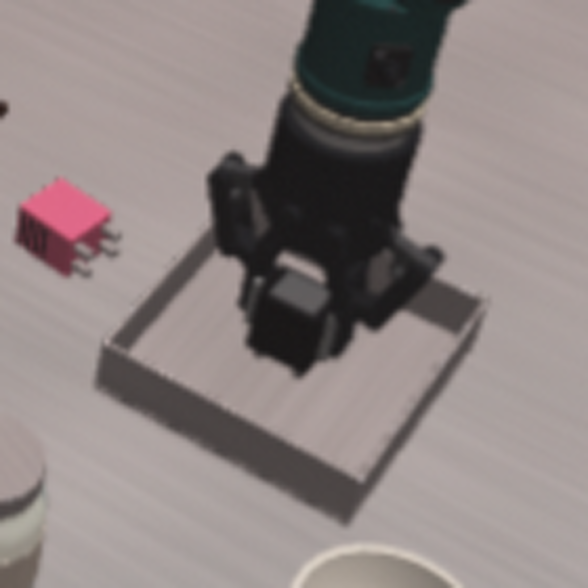

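Still weight only on the wrist (−1.7 N). I go on down in 1.5 mm steps until the pins touch.

```bash
python3 -m jog '[3,0,0.15,0,0,0,0, 3,0,0.15,0,0,0,0]'; python3 -m jog '[3,0,0.15,0,0,0,0, 3,0,0.15,0,0,0,0]'; python3 -m jog '[3,0,0.1,0,0,0,0, 3,0,0.1,0,0,0,0]'
```

```text
clock: 23.55
eef_pos: [454.4, 338.5, -0.9]
ee_rot: [-1.568, -0.004, -1.571]
force: [0.1, 0.2, -2.2]
grip_width: 0.461
clock: 23.8
eef_pos: [454.6, 338.5, -1.8]
ee_rot: [-1.568, -0.003, -1.572]
force: [-1.4, -0.7, 3.8]
grip_width: 0.463
clock: 24.05
eef_pos: [454.7, 338.5, -1.8]
ee_rot: [-1.568, -0.002, -1.572]
force: [-3.4, -0.1, 12.8]
grip_width: 0.461
```

```bash
python3 -m jog '[3,0,-0.1,0,0,0,0, 3,0,-0.1,0,0,0,0]' 20; python3 -m jog '[4.2,0,0,0,0,0,0, 4.6,0,0,0,0,0,0, 5.2,0,0,0,0,0,0, 6,0,0,0,0,0,0, 6,0,0,0,0,0,0, 6,0,0,0,0,0,0]'; python3 -c "
from h import *
st();cv2.imwrite('pics/w19.png',arm.camera('wrist'));cv2.imwrite('pics/s19.png',cv2.resize(arm.camera('scene')[200:340,340:480],None,fx=4.2,fy=4.2,interpolation=2))"
```

```text
clock: 24.3
eef_pos: [454.6, 338.5, -1.8]
ee_rot: [-1.568, -0.003, -1.572]
force: [-1.1, -0.2, 6.9]
grip_width: 0.462
clock: 25.05
eef_pos: [454.5, 338.5, -2.3]
ee_rot: [-1.568, -0.004, -1.571]
force: [0.4, -0.2, -0.1]
grip_width: 0.7
25.05 [454.5 338.5  -2.3] [-1.568 -0.004 -1.571] F [ 0.4 -0.2 -0.1] g 0.7 q [-1.23  0.89  0.77  2.11 -1.12  0.64 -1.23]
```

View pics/s19.png

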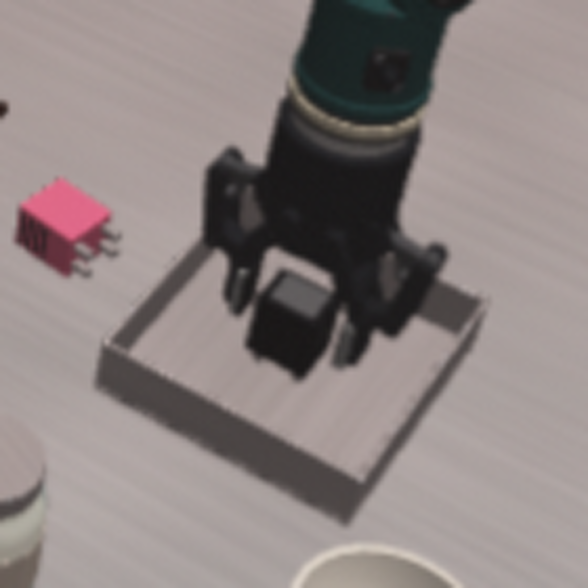

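View pics/w19.png

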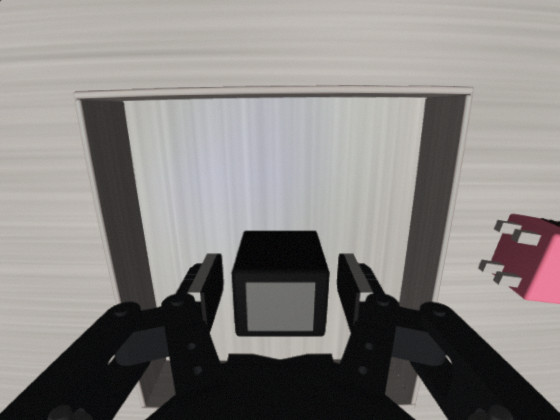

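Both pictures show the module standing upright in the pan, with the jaws open and clear of it on either side. I now withdraw straight up.

```bash
python3 -m jog '[6,0,-1,0,0,0,0, 6,0,-3,0,0,0,0, 6,0,-6,0,0,0,0, 6,0,-11,0,0,0,0, 6,0,-16,0,0,0,0, 6,0,-20,0,0,0,0, 6,0,-20,0,0,0,0, 6,0,-20,0,0,0,0]'; python3 - <<'E'
from h import *
st();T=tool();w=arm.camera('wrist');cv2.imwrite('pics/w20.png',w);cv2.imwrite('pics/s20.png',arm.camera('scene'));cv2.imwrite('pics/s20z.png',cv2.resize(arm.camera('scene')[200:340,340:480],None,fx=4.2,fy=4.2,interpolation=2));cv2.imwrite('pics/t20.png',arm.camera('top'))
print(find("module","scene"),find("module","wrist",T))
E
```

```text
clock: 26.15
eef_pos: [453.2, 339.1, 197.5]
ee_rot: [-1.569, -0.003, -1.571]
force: [0.0, -0.4, -0.6]
grip_width: 0.702
26.15 [453.2 339.1 197.5] [-1.569 -0.003 -1.571] F [ 0.  -0.4 -0.6] g 0.702 q [-1.45  0.66  1.11  2.01 -0.74  0.95 -1.52]
[(0.84, array([462.4, 187.4,  29.6])), (0.64, array([373.8, -94.2,  34.1])), (0.61, array([612.6, 174. ,  25.6])), (0.57, array([474.2, 344.8,  49.3]))] [(0.69, array([604.6, 174.5,  34.1])), (0.66, array([457.1, 186.4,  34. ])), (0.65, array([459.9, 339.4,  60.5]))]
```

View pics/w20.png

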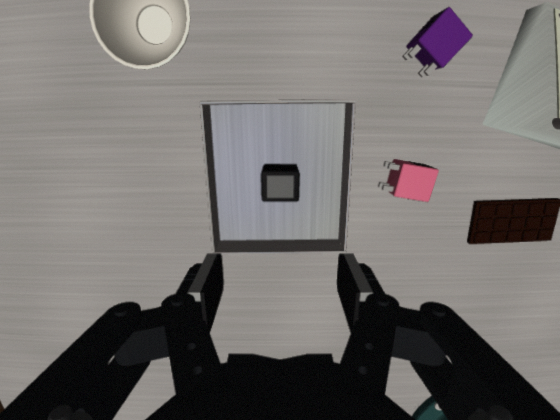

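View pics/s20.png

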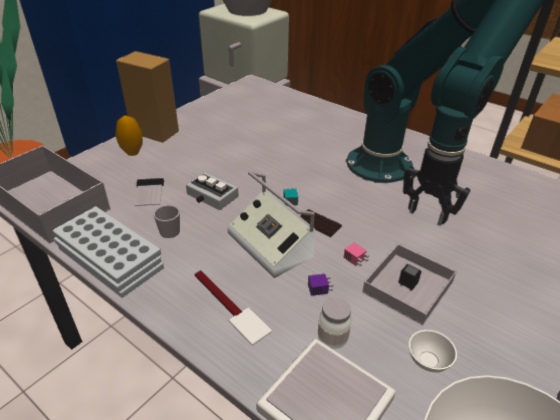

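View pics/s20z.png

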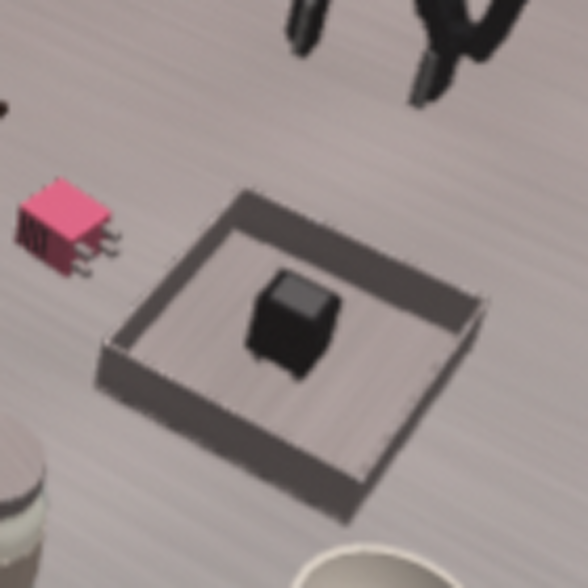

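View pics/t20.png

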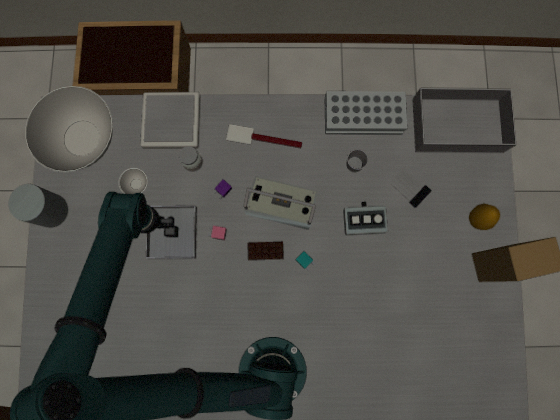

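The wrist picture shows the module at (280,183), standing upright with pins down near the pan's middle, and the gripper well clear. The wrist network puts its visible surface at (460, 339, 60), which fits a top at 59 mm. Bystanders and the keys are where they should be: square key up, round key down. I hand in.

```bash
python3 -c "
from plant import arm
print(arm.close_job())"
```

```text
the job is handed in; nothing more can be done
None
```

I carried out every step and handed the job in at about 26 s of the 72 s allowed. `close_job` gave no verdict.

**What I did**
- **Stop key:** I pressed the round key to its end stop, at 8 N and then 15 N. The pictures show the latched square key popped up.
- **Module:** I gripped the black module along its tilted axis and rocked it about ±0.15 rad over seven strokes. I then lifted it out and stood it on its pins in the pan, lowering it to light contact before opening the jaws.
- **Socket pull:** At the end of each stroke the pull was 8.6 N or less, against the 18 N at which the socket lifts. I did not read the force during the strokes. The pictures show the socket still flush.

**Last checks**
- The module stands upright near the pan's middle. The wrist camera puts its visible surface at about (460, 339, 60) mm, where I expected a top at about 59 mm. One scene-camera detection put it at about (474, 345, 49) mm, but I relied on the closer wrist view.
- The round key is down and the square key is up.
- By eye, comparing the pictures before and after, the bystanders and look-alikes have not moved. I did not measure this.
- The gripper is about 200 mm above where it let go and touches nothing.

**What disagreed with the description**
- **Fingertips:** The description puts them 8 mm ahead of the TCP. The pictures and the contact with the key put them about 24 mm behind it when shut, and about 37 mm behind when open. I worked with the measured values.
- **Pan fit:** My fit put the rim about 7 mm lower than stated. It did not affect the placing, because I lowered the module by feel.

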